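# Swap four sample vials back to the dishes of their own colour

### The arm

A 7-joint arm with a two-finger parallel gripper is mounted at the origin on a cart in front of the work surface, level with it; the furniture and walls round the work are solid. World frame = base frame: x ahead of the robot, y to its left, z up, the work surface at z = 0. Lengths are in m, angles in degrees, forces in N, time in s.
With the tool pointing down it reaches from about 0.425 to 0.95 m from the base axis. Payload 16.7 kg.
Tool frame: the origin (TCP) lies at the very end of the fingers, on their centre line; the grasp point (between the pads) lies 19 mm behind it; z points along the fingers, x is the direction in which the jaws open and shut, and the axes are right-handed (so a half turn about z gives the same grasp; the last joint's range is limited). The gripper opens to 94 mm and grips with 3 to 60 N. Pads are 16 mm wide; open, the fingers measure 119 mm over their backs; the gripper's body (75 mm by 177 mm) begins 78 mm behind the grasp point.
Start: joints at [63.799, 24.414, 4.234, 92.017, -1.954, 63.644, -3.845], TCP at [0.204, -0.643, 0.205] pointing down, gripper open.
Joint ranges: [-163.25, 163.25], [-28.42, 122.38], [-70.27, 78.77], [12.13, 141.07], [-58.53, 238.53], [9.26, 117.41], [-156.51, 156.51]. Speed limits (degrees/s): [108.29, 108.29, 136.94, 136.94, 172.46, 172.46, 172.46].

### API

Orientations are given as [roll, pitch, yaw] about the fixed x, y, z axes, in that order (R = Rz(yaw) Ry(pitch) Rx(roll)).
In Python, from plant import robot gives the robot as it stands.
- The arm moves only by the shell command python3 -m jog 'ROWS'. ROWS is JSON, a list of rows, each an object with "grip": the opening, from 0 (shut) to 1 (fully open); "xyz": the shift along the tool's x, y, z in cm, a list of three; "delta_rot": the turn, a rotation vector about the tool's x, y, z in rad, a list of three. In form: [{"grip": grip, "xyz": [x, y, z], "delta_rot": [rx, ry, rz]}, ...]. A call has 1 to 5 rows; each row is the pose to reach, as a shift and turn from the pose measured when the call began, along the tool's axes at that moment; what a row does not reach only later rows make up. A row lasts 1/12 s, in which the tool goes at most 41.7 mm and 7.16 degrees, less where a joint would pass 70% of its speed; a pose out of reach is approached as far as the arm can. A call with a gripper value outside its range is refused whole. The fingers move at their own pace and stop on an object; the grip force is fixed at half the most. Time passes only in rows, so rows that repeat a pose let the fingers close. It gives the time, the measured TCP pose, the force and the opening at its end, in the units of the state.
- robot.get_obs(): the state, without advancing time (a new reading comes with each control period).
- robot.capture(name): name is "scene" or "side" or "wrist"; returns the picture (420x560x3 uint8, red, green, blue); there is no depth.
- robot.calibration(name): a dict with "vfov" (degrees; the focal length in pixels is half the picture's height over the tangent of half this angle, whatever the lens; pixels are square), "cx", "cy" (the principal point, pixels), "R" (3x3) and "t" (3): a world point X has camera coordinates R X + t. Camera axes: x right, y down, z forward; pixel columns grow to the right and rows downward; lengths in m; the calibration is good to about 2 mm. A picture is of the moment at which its call begins: read the wrist's pose just before it. calibration takes no time and is no camera call; for the wrist camera it gives the pose at the moment of the call.
- robot.finish_job(): hands the job in, once; it reports no verdict.
The state is a dict: "clock": time; "q": joint angles; "joint_vel": joint speeds; "effort": joint torques, N m; "tool_pos": TCP position; "eef_rot": TCP orientation; "contact_force": force on the tool from outside, world axes, zero at the start; "wrist_torque": the same for the moment, N m; "finger_gap": opening from 0.0 (shut) to 1.0 (fully open).
Only numpy, scipy, OpenCV 4.12 (cv2) and the standard library are available. Lean on these libraries where they do the work, as an engineer would, in place of code of your own. Each camera call takes 0.05 s, during which the arm holds its last target.

### The job

The four sample vials have been put back on the wrong dishes. Put every vial upright in the middle of the dish of its own colour, one vial to a dish, with the grey dish free to use on the way and empty again at the end. Set the vials down rather than dropping them, knock none over, and leave the glass beaker where it stands.

Things in the scene. Friction and masses are not known exactly. Their poses are not given: they have to be found in the camera images.
- vial_red: closed glass sample vial, 27 mm in diameter and 72 mm high, standing upright, loose, about 40 g; white screw cap with a red disc on top and a red band round the glass. Grip it across the body from above, at any yaw. Origin: centre of its underside; z axis up along the vial.
- vial_green: closed glass sample vial, 27 mm in diameter and 72 mm high, standing upright, loose, about 40 g; white screw cap with a green disc on top and a green band round the glass. Grip it across the body from above, at any yaw. Origin: centre of its underside; z axis up along the vial.
- vial_blue: closed glass sample vial, 22 mm in diameter and 58 mm high, standing upright, loose, about 30 g; black screw cap with a blue disc on top and a blue band round the glass. Grip it across the body from above, at any yaw. Origin: centre of its underside; z axis up along the vial.
- vial_yellow: closed glass sample vial, 27 mm in diameter and 72 mm high, standing upright, loose, about 40 g; white screw cap with a yellow disc on top and a yellow band round the glass. Grip it across the body from above, at any yaw. Origin: centre of its underside; z axis up along the vial.
- dish_red: round red plastic dish fixed to the worktop, the home of the red vial; 65 mm outside diameter, flat floor 56 mm wide lying 8 mm above the worktop, lip up to 11 mm; a small white dot marks the middle. One vial to a dish. Origin: centre of its underside, at worktop level.
- dish_green: round green plastic dish fixed to the worktop, the home of the green vial; 65 mm outside diameter, flat floor 56 mm wide lying 8 mm above the worktop, lip up to 11 mm; a small white dot marks the middle. One vial to a dish. Origin: centre of its underside, at worktop level.
- dish_blue: round blue plastic dish fixed to the worktop, the home of the blue vial; 65 mm outside diameter, flat floor 56 mm wide lying 8 mm above the worktop, lip up to 11 mm; a small white dot marks the middle. One vial to a dish. Origin: centre of its underside, at worktop level.
- dish_yellow: round yellow plastic dish fixed to the worktop, the home of the yellow vial; 65 mm outside diameter, flat floor 56 mm wide lying 8 mm above the worktop, lip up to 11 mm; a small white dot marks the middle. One vial to a dish. Origin: centre of its underside, at worktop level.
- dish_grey: round mid-grey plastic dish fixed to the worktop, no vial's home: the free spot, empty at the start; 65 mm outside diameter, flat floor 56 mm wide lying 8 mm above the worktop, lip up to 11 mm; a small white dot marks the middle. One vial to a dish. Origin: centre of its underside, at worktop level.
- beaker: empty clear glass beaker, 58 mm wide and 70 mm high, standing loose on the right of the work; a bystander to leave alone. Origin: centre of its underside.
Things that resemble listed ones, but are neither listed nor needed, are in the scene too. Leave any pink or turquoise look-alike of the vial_blue alone.

How it is judged:
By the outcome, as a careful person would: the job done as asked, in the order asked, and still so for the second after the job is handed in, with the robot touching nothing.
It also fails if it takes over 138 s, if anything falls off the work surface, if the arm or the gripper's body presses on something with over 40 N, if the wrist force passes 120 N, or if a joint passes its speed limit or range.

## Working session

There is one attempt and no reset: what is moved stays moved. The work goes in short steps, Python scripts to look and compute and a shell command to move; the robot and the scene stay as the last step left them, time stands still between calls to the robot, and variables do not carry over. Pictures are saved under pics/ and viewed, and the job is handed in when it is done.

```bash
ls; mkdir -p pics; python3 - <<'E'
from plant import robot
import cv2
o=robot.get_obs(); print(o)
for n in ["scene","side","wrist"]:
    c=robot.calibration(n); print(n,c)
    im=robot.capture(n); cv2.imwrite(f"pics/{n}0.png",im[:,:,::-1])
E
```

```text
pics
{'clock': 0.0, 'q': array([63.80026689, 24.45004327,  4.22901142, 92.05151815, -1.9542574 ,
       63.64451536, -3.84409809]), 'joint_vel': array([-0.04929236,  0.06792288,  0.03225082, -0.07153545,  0.05164826,
       -0.11373821, -0.02058179]), 'effort': array([ 1.99548217e-04, -9.35823298e+01,  3.66767116e+00, -4.54185283e+01,
       -4.86561412e-02,  2.03124300e-02,  2.40470308e-04]), 'tool_pos': array([ 0.20434525, -0.64286193,  0.20477541]), 'eef_rot': array([ 1.79995905e+02,  7.38870799e-02, -7.23654306e+01]), 'contact_force': array([-0.1658631 ,  0.36461656, -0.51514526]), 'wrist_torque': array([-0.02044709,  0.04969347,  0.03679651]), 'finger_gap': 0.9957008864886454}
scene {'vfov': 49.16630912738041, 'cx': 279.4404156032028, 'cy': 210.4958211559561, 'R': array([[ 0.77739159, -0.6286504 ,  0.02147071],
       [-0.33289574, -0.44014229, -0.83393956],
       [ 0.53370661,  0.64115009, -0.55143795]]), 't': array([-0.38188977,  0.22817616,  0.61446949])}
side {'vfov': 56.90706158550252, 'cx': 282.6533582507907, 'cy': 208.86151088261568, 'R': array([[ 0.99986859, -0.00109953,  0.01617378],
       [ 0.01174393, -0.63862461, -0.76942881],
       [ 0.01117499,  0.76951764, -0.63852777]]), 't': array([-0.52378565,  0.06333541,  0.89334935])}
wrist {'vfov': 70.32260669591955, 'cx': 276.8966227549616, 'cy': 210.7296751539474, 'R': array([[ 0.30360834, -0.95279609, -0.00126259],
       [-0.91699406, -0.29255936,  0.27116585],
       [-0.25873514, -0.08117043, -0.96253181]]), 't': array([-0.67422534, -0.02914124,  0.3914348 ])}
```

View pics/scene0.png

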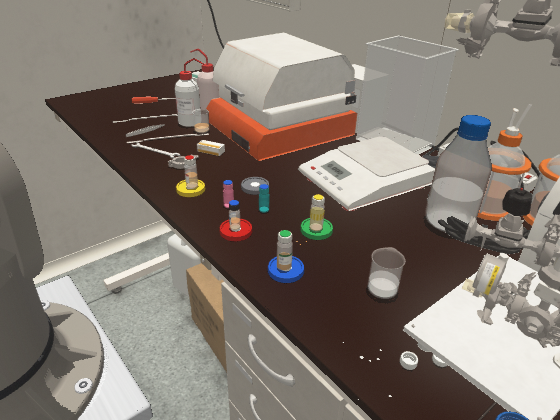

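View pics/side0.png

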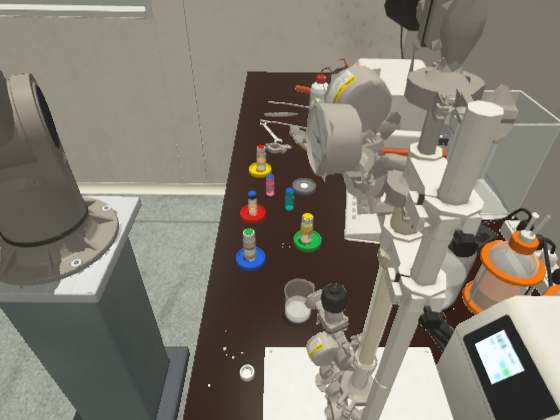

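View pics/wrist0.png

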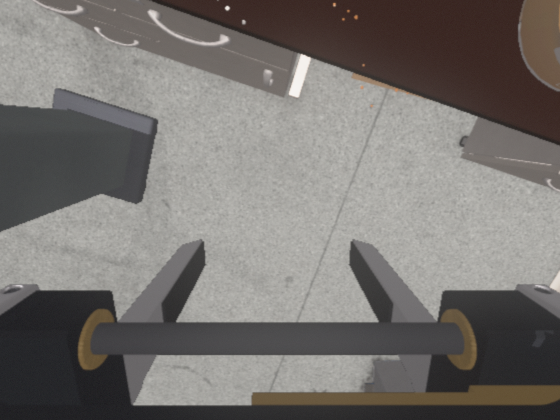

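```bash
python3 - <<'E'
import cv2
a=cv2.imread("pics/scene0.png")[145:305,165:415]
cv2.imwrite("pics/scene0c.png",cv2.resize(a,None,fx=3.2,fy=3.2,interpolation=cv2.INTER_CUBIC))
a=cv2.imread("pics/side0.png")[135:330,220:340]
cv2.imwrite("pics/side0c.png",cv2.resize(a,None,fx=3,fy=3,interpolation=cv2.INTER_CUBIC))
E
```

```text
(no output)
```

View pics/scene0c.png

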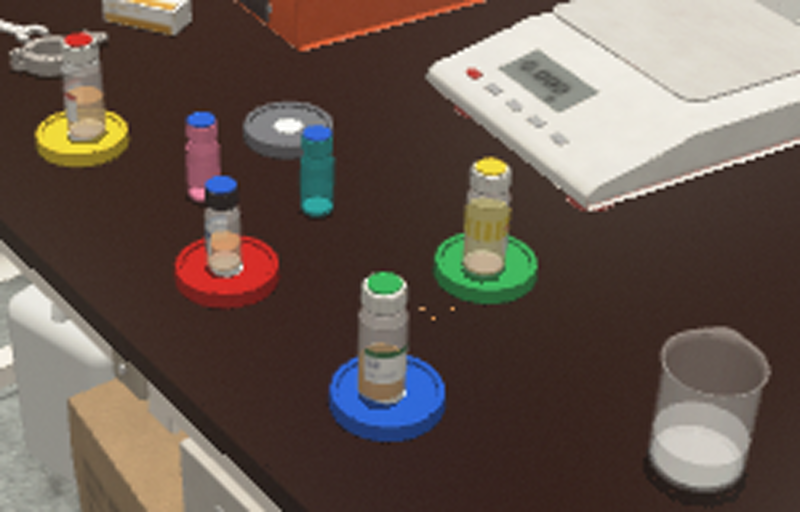

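View pics/side0c.png

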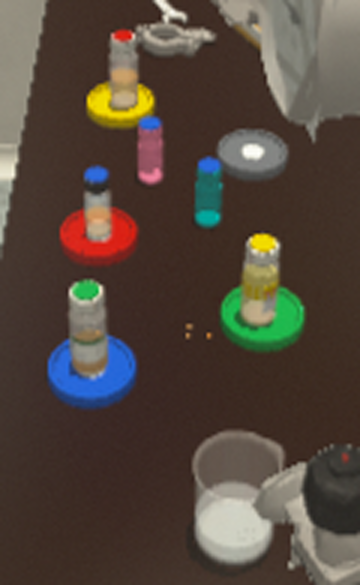

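The scene crop shows the red vial (cap at scene px 189,158) on yellow, the blue one (234,203; black cap, clear glass) on red, the green one (285,234) on blue and the yellow one (318,197) on green. The grey dish (255,185) is empty. The things that could be mistaken for the blue vial are the pink one (228,182) and the turquoise one (264,186). Next I triangulate.

```bash
cat > h.py <<'E'
import numpy as np
from plant import robot
def ray(c,uv):
    f=210/np.tan(np.radians(c["vfov"]/2)); R=np.array(c["R"]);t=np.array(c["t"])
    d=R.T@np.array([(uv[0]-c["cx"])/f,(uv[1]-c["cy"])/f,1.]); return -R.T@t,d/np.linalg.norm(d)
def tri(rs):
    A=np.zeros((3,3));b=np.zeros(3)
    for o,d in rs:
        P=np.eye(3)-np.outer(d,d);A+=P;b+=P@o
    X=np.linalg.solve(A,b); return X,[np.linalg.norm((np.eye(3)-np.outer(d,d))@(X-o))*1000 for o,d in rs]
def onz(c,uv,z):
    o,d=ray(c,uv); return o+d*(z-o[2])/d[2]
def proj(c,X):
    f=210/np.tan(np.radians(c["vfov"]/2)); p=np.array(c["R"])@X+c["t"]; return p[:2]/p[2]*f+[c["cx"],c["cy"]]
E
python3 - <<'E'
from h import *
cs,cd=robot.calibration("scene"),robot.calibration("side")
np.set_printoptions(precision=4,suppress=True)
P={"red cap":((78,40),(124,35)),"blue cap":((221,185),(96,174)),"green cap":((384,284),(87,290)),"yel cap":((490,167),(264,242)),
"pink cap":((202,120),(151,124)),"turq cap":((317,132),(209,165)),
"d_yel":((82,133),(120,100)),"d_red":((227,263),(98,229)),"d_blue":((387,389),(92,364)),"d_green":((486,262),(262,312)),"d_grey":((288,126),(253,152)),
"beaker base":((698,455),(234,540))}
for k,(a,b) in P.items():
    a=(165+a[0]/3.2,145+a[1]/3.2); b=(220+b[0]/3,135+b[1]/3)
    X,e=tri([ray(cs,a),ray(cd,b)])
    z=.011 if k[0]=='d' else X[2]
    print(k,X,np.round(e,1),onz(cs,a,z)[:2],onz(cd,b,z)[:2])
E
```

```text
red cap [0.4643 0.2813 0.0782] [0. 0.] [0.4643 0.2813] [0.4643 0.2812]
blue cap [0.4497 0.0885 0.0649] [0. 0.] [0.4497 0.0885] [0.4497 0.0885]
green cap [ 0.4528 -0.0598  0.0774] [0. 0.] [ 0.4528 -0.0599] [ 0.4528 -0.0597]
yel cap [ 0.5778 -0.0074  0.0776] [0.3 0.3] [ 0.5776 -0.0079] [ 0.5779 -0.007 ]
pink cap [0.4915 0.172  0.0561] [0.4 0.4] [0.4918 0.1727] [0.4915 0.1713]
turq cap [0.5402 0.1125 0.0578] [0.5 0.5] [0.5406 0.1133] [0.5402 0.1118]
d_yel [0.4592 0.2792 0.0079] [0.3 0.3] [0.4567 0.2739] [0.4595 0.275 ]
d_red [0.4497 0.0853 0.01  ] [0.3 0.3] [0.4487 0.0837] [0.4497 0.0846]
d_blue [ 0.4539 -0.064   0.0076] [0.3 0.3] [ 0.4512 -0.0673] [ 0.4543 -0.0668]
d_green [ 0.5803 -0.008   0.0075] [0.4 0.4] [ 0.5765 -0.0121] [ 0.58   -0.0111]
d_grey [0.5829 0.2024 0.0055] [0.4 0.4] [0.5776 0.1954] [0.5822 0.1943]
beaker base [ 0.5532 -0.2052  0.0019] [3.3 3.3] [ 0.5552 -0.2014] [ 0.5528 -0.2092]
```

```bash
python3 - <<'E'
from h import *
cs,cd,cw=robot.calibration("scene"),robot.calibration("side"),robot.calibration("wrist")
np.set_printoptions(precision=3,suppress=True)
for n,uv in {"board corner":(405,328),"scale corner":(349,209),"orange corner":(262,152),"scale left":(300,170)}.items(): print(n,onz(cs,uv,0.0))
for n,uv in {"board corner":(265,348),"balltop z.1":(333,290),"clamp z.05":(325,345),"bench edge":(200,330)}.items(): print(n,onz(cd,uv,0.1 if 'z.1' in n else .05 if 'z.05' in n else 0))
o=robot.get_obs(); R=np.array(cw["R"]); cp=-R.T@cw["t"]; print("cam",cp, R[2])
y=np.radians(o["eef_rot"][2]); T=np.array([[np.cos(y),np.sin(y),0],[np.sin(y),-np.cos(y),0],[0,0,-1]])
print("cam in tool",T.T@(cp-o["tool_pos"]), T.T@R[2])
print("side cam",-np.array(cd["R"]).T@cd["t"], "scene cam",-np.array(cs["R"]).T@cs["t"])
E
```

```text
board corner [ 0.513 -0.281  0.   ]
scale corner [0.688 0.006 0.   ]
orange corner [0.703 0.335 0.   ]
scale left [0.719 0.201 0.   ]
board corner [ 0.492 -0.277  0.   ]
balltop z.1 [ 0.608 -0.227  0.1  ]
clamp z.05 [ 0.592 -0.3    0.05 ]
bench edge [ 0.372 -0.242  0.   ]
cam [ 0.279 -0.619  0.384] [-0.259 -0.081 -0.963]
cam in tool [ 0.    -0.079 -0.179] [-0.001  0.271  0.963]
side cam [ 0.513 -0.648  0.628] scene cam [ 0.045 -0.534  0.537]
```

```bash
cat >> h.py <<'E'
from scipy.spatial.transform import Rotation as Ro
def to(x,y,z,yaw=0):
    o=robot.get_obs(); T=Ro.from_euler("xyz",o["eef_rot"],degrees=True)
    G=Ro.from_euler("xyz",[180,0,yaw],degrees=True)
    d=T.inv().apply(np.array([x,y,z])-o["tool_pos"])*100
    print("cm",np.round(d,2),"rot",np.round((T.inv()*G).as_rotvec(),3),"clock",round(o["clock"],2),"gap",round(o["finger_gap"],3),"F",np.round(o["contact_force"],1))
E
python3 -c "
from h import *
to(.28,-.53,.25,-62); to(.35,-.42,.25,-50)"
```

```text
cm [ -8.48 -10.63  -4.5 ] rot [-0.     0.001 -0.181] clock 0.15 gap 0.999 F [0.2 0.4 0.7]
cm [-16.84 -20.63  -4.49] rot [-0.     0.001 -0.39 ] clock 0.15 gap 0.999 F [0.2 0.4 0.7]
```

```bash
python3 -m jog '[{"grip":1,"xyz":[-1.5,-2,-3],"delta_rot":[0,0,-0.05]},{"grip":1,"xyz":[-4,-5,-4.5],"delta_rot":[0,0,-0.12]},{"grip":1,"xyz":[-6.5,-8,-4.5],"delta_rot":[0,0,-0.2]},{"grip":1,"xyz":[-9,-11,-4.5],"delta_rot":[0,0,-0.3]},{"grip":1,"xyz":[-11.5,-14,-4.5],"delta_rot":[0,0,-0.4]}]'; python3 -c "
from h import *
to(.37,-.36,.25,-40);to(.42,-.2,.25,-20)"
```

```text
clock: 0.57
tool_pos: [0.3036, -0.4894, 0.2502]
eef_rot: [-180.0, 0.0, -49.2]
contact_force: [0.9, 0.1, -0.4]
finger_gap: 1.0
cm [ -5.45 -13.48   0.03] rot [-0.     0.001 -0.16 ] clock 0.57 gap 1.0 F [ 0.9  0.1 -0.4]
cm [-14.29 -27.72   0.03] rot [-0.     0.001 -0.509] clock 0.57 gap 1.0 F [ 0.9  0.1 -0.4]
```

```bash
python3 -m jog '[{"grip":1,"xyz":[-1.2,-3,0],"delta_rot":[0,0,-0.1]},{"grip":1,"xyz":[-2.5,-6,0],"delta_rot":[0,0,-0.2]},{"grip":1,"xyz":[-4,-9.5,0],"delta_rot":[0,0,-0.3]},{"grip":1,"xyz":[-5.5,-13,0],"delta_rot":[0,0,-0.4]},{"grip":1,"xyz":[-7,-16,0],"delta_rot":[0,0,-0.5]}]'; python3 -c "
from h import *
to(.42,-.2,.25,-10);to(.46,-.06,.25,0)"
```

```text
clock: 0.98
tool_pos: [0.3797, -0.3296, 0.2503]
eef_rot: [-180.0, 0.0, -20.2]
contact_force: [0.5, -0.4, 0.2]
finger_gap: 0.999
cm [ -0.7  -13.55   0.03] rot [-0.     0.    -0.178] clock 0.98 gap 0.999 F [ 0.5 -0.4  0.2]
cm [ -1.78 -28.07   0.04] rot [-0.     0.    -0.353] clock 0.98 gap 0.999 F [ 0.5 -0.4  0.2]
```

```bash
python3 -m jog '[{"grip":1,"xyz":[0,-4,0],"delta_rot":[0,0,-0.08]},{"grip":1,"xyz":[-0.5,-8,0],"delta_rot":[0,0,-0.16]},{"grip":1,"xyz":[-0.7,-12,0],"delta_rot":[0,0,-0.25]},{"grip":1,"xyz":[-1,-16,0],"delta_rot":[0,0,-0.353]},{"grip":1,"xyz":[-1,-20,0],"delta_rot":[0,0,-0.353]}]'; python3 -c "
from h import *
to(.48,.04,.25,0)"
```

```text
clock: 1.4
tool_pos: [0.4391, -0.1365, 0.2505]
eef_rot: [180.0, 0.0, 0.4]
contact_force: [2.1, -0.6, 0.5]
finger_gap: 1.001
cm [  4.22 -17.62   0.04] rot [0.    0.    0.007] clock 1.4 gap 1.001 F [ 2.1 -0.6  0.5]
```

```bash
python3 -m jog '[{"grip":1,"xyz":[1,-4,0],"delta_rot":[0,0,0.007]},{"grip":1,"xyz":[2,-8,0],"delta_rot":[0,0,0.007]},{"grip":1,"xyz":[3,-12,0],"delta_rot":[0,0,0.007]},{"grip":1,"xyz":[4,-15,0],"delta_rot":[0,0,0.007]},{"grip":1,"xyz":[4.2,-16,0],"delta_rot":[0,0,0.007]}]'; python3 - <<'E'
from h import *
import cv2,pickle
to(.48,.04,.25,0)
c=robot.calibration("wrist"); im=robot.capture("wrist"); pickle.dump(c,open("w1.pkl","wb"))
cv2.imwrite("pics/w1.png",im[:,:,::-1])
E
```

```text
clock: 1.82
tool_pos: [0.4806, 0.0287, 0.2507]
eef_rot: [-179.9, -0.0, 0.3]
contact_force: [-0.3, 0.4, -0.2]
finger_gap: 0.994
cm [-0.06 -1.13  0.07] rot [-0.001 -0.001  0.005] clock 1.82 gap 0.994 F [-0.3  0.4 -0.2]
```

View pics/w1.png

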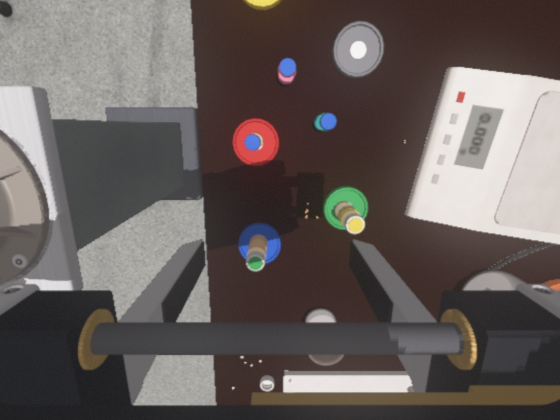

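The wrist view shows the green dish (346,208), blue dish (260,244), red dish (256,142) and grey dish (358,49), with the vials standing on them. I enlarge it to read positions.

```bash
python3 - <<'E'
import cv2
a=cv2.imread("pics/w1.png")
cv2.imwrite("pics/w1a.png",cv2.resize(a[20:160,225:395],None,fx=4,fy=4,interpolation=cv2.INTER_CUBIC))
cv2.imwrite("pics/w1b.png",cv2.resize(a[110:280,225:395],None,fx=3.5,fy=3.5,interpolation=cv2.INTER_CUBIC))
E
```

```text
(no output)
```

View pics/w1a.png

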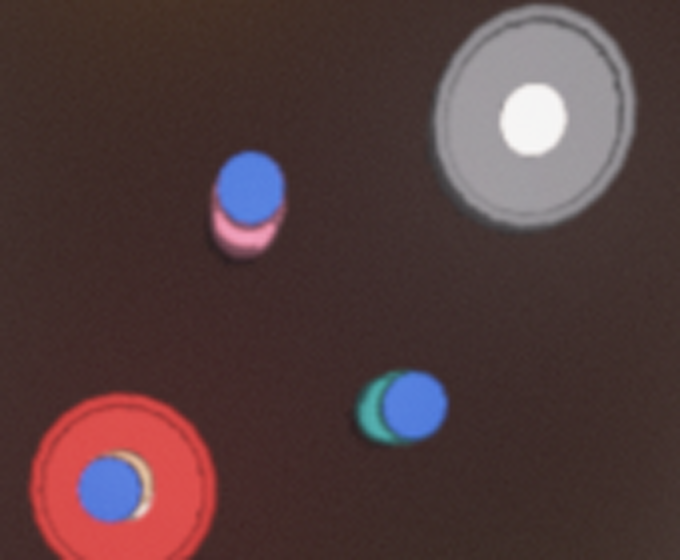

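View pics/w1b.png

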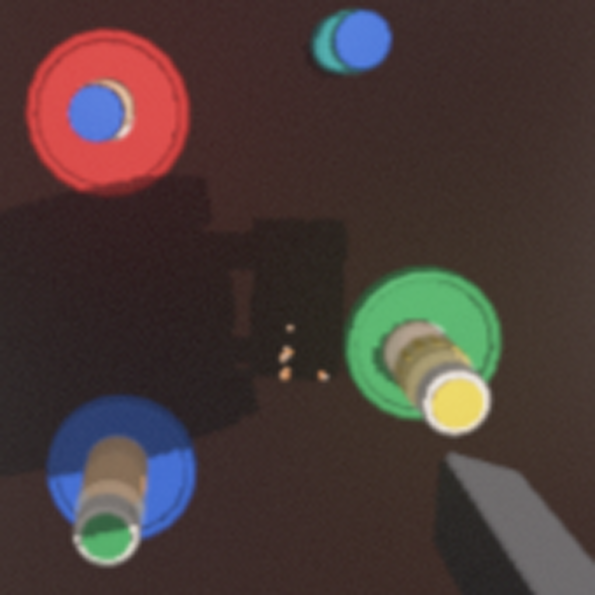

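```bash
python3 - <<'E'
from h import *
import pickle
np.set_printoptions(precision=4,suppress=True)
cs,cd,cw=robot.calibration("scene"),robot.calibration("side"),pickle.load(open("w1.pkl","rb"))
b=lambda x,y:(225+x/3.5,110+y/3.5); a=lambda x,y:(225+x/4,20+y/4)
P={"blue cap":((221,185),(96,174),b(98,113),.066),"green cap":((384,284),(87,290),b(106,538),.08),"yel cap":((490,167),(264,242),b(456,402),.08),
"pink":((202,120),(151,124),a(251,187),.058),"turq":((317,132),(209,165),a(415,405),.058),
"d_red":((227,263),(98,229),b(108,112),.011),"d_blue":((387,389),(92,364),b(121,468),.011),"d_green":((486,262),(262,312),b(423,343),.011),"d_grey":((288,126),(253,152),a(534,117),.011)}
for k,(p,q,w,z) in P.items():
    p=(165+p[0]/3.2,145+p[1]/3.2); q=(220+q[0]/3,135+q[1]/3)
    X,e=tri([ray(cs,p),ray(cd,q),ray(cw,w)])
    print(k,X,np.round(e,1),onz(cs,p,z)[:2],onz(cd,q,z)[:2],onz(cw,w,z)[:2])
E
```

```text
blue cap [0.4505 0.0899 0.0639] [0.1 0.9 0.8] [0.4488 0.0871] [0.4498 0.0871] [0.4515 0.0901]
green cap [ 0.4526 -0.0612  0.0786] [0.9 0.3 0.7] [ 0.4505 -0.0626] [ 0.4531 -0.0625] [ 0.4532 -0.0611]
yel cap [ 0.5776 -0.0083  0.0783] [0.5 0.4 0.3] [ 0.5748 -0.0106] [ 0.5776 -0.0097] [ 0.5774 -0.008 ]
pink [0.492  0.1741 0.0549] [0.7 0.8 0.5] [0.49   0.1699] [0.4916 0.1687] [0.4919 0.174 ]
turq [0.5413 0.1145 0.0565] [0.5 1.2 0.8] [0.5404 0.113 ] [0.5402 0.1115] [0.5418 0.1148]
d_red [0.4505 0.0874 0.0084] [0.6 1.  0.6] [0.4487 0.0837] [0.4497 0.0846] [0.4512 0.0879]
d_blue [ 0.4543 -0.0633  0.0069] [0.3 0.5 0.3] [ 0.4512 -0.0673] [ 0.4543 -0.0668] [ 0.4548 -0.0615]
d_green [ 0.5814 -0.0065  0.0062] [0.6 0.9 0.7] [ 0.5765 -0.0121] [ 0.58   -0.0111] [ 0.5809 -0.005 ]
d_grey [0.5838 0.2044 0.0042] [0.4 1.  0.6] [0.5776 0.1954] [0.5822 0.1943] [0.5827 0.2033]
```

```bash
python3 -c "
from h import *
to(.578,-.0075,.13,0)"
```

```text
cm [ 9.74  3.65 12.05] rot [-0.001 -0.     0.006] clock 1.87 gap 0.998 F [-1.7  1.3 -0.1]
```

```bash
python3 -m jog '[{"grip":0.8,"xyz":[2.5,1,2],"delta_rot":[0,0,0.006]},{"grip":0.8,"xyz":[5,2,5],"delta_rot":[0,0,0.006]},{"grip":0.8,"xyz":[7.5,3,8],"delta_rot":[0,0,0.006]},{"grip":0.8,"xyz":[9.7,3.6,11],"delta_rot":[0,0,0.006]},{"grip":0.8,"xyz":[9.7,3.6,12],"delta_rot":[0,0,0.006]}]'; python3 - <<'E'
from h import *
import cv2,pickle
to(.578,-.0075,.13,0)
c=robot.calibration("wrist"); im=robot.capture("wrist"); pickle.dump(c,open("w2.pkl","wb"))
cv2.imwrite("pics/w2.png",im[:,:,::-1])
s=robot.capture("side"); a=robot.capture("scene")
cv2.imwrite("pics/s2.png",cv2.hconcat([cv2.resize(s[160:300,220:340],None,fx=3.3,fy=3.3,interpolation=2),cv2.resize(a[130:270,260:380],None,fx=3.3,fy=3.3,interpolation=2)])[:,:,::-1])
E
```

```text
clock: 2.28
tool_pos: [0.5784, -0.01, 0.1255]
eef_rot: [-179.9, 0.2, -0.2]
contact_force: [-2.2, -0.7, -0.9]
finger_gap: 0.802
cm [-0.04 -0.25 -0.45] rot [-0.001  0.004 -0.003] clock 2.28 gap 0.802 F [-2.2 -0.7 -0.9]
```

View pics/w2.png

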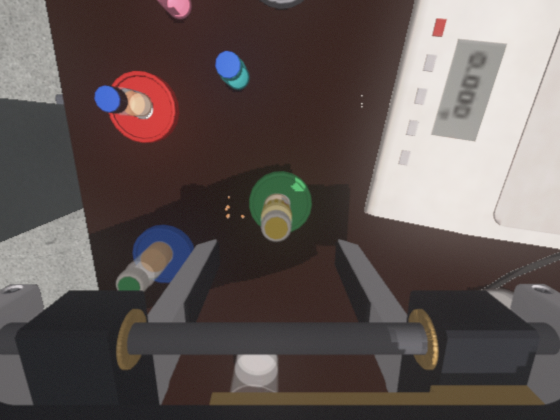

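View pics/s2.png

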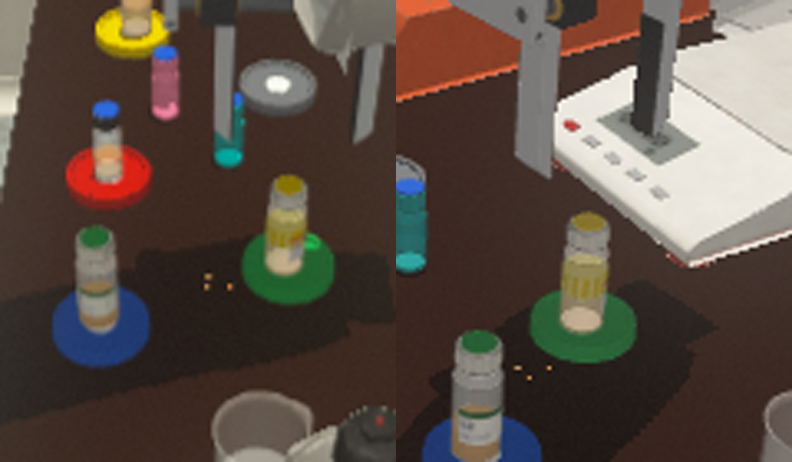

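```bash
python3 - <<'E'
import cv2
a=cv2.imread("pics/w2.png")
cv2.imwrite("pics/w2a.png",cv2.resize(a[160:260,220:360],None,fx=5.5,fy=5.5,interpolation=cv2.INTER_CUBIC))
E
```

```text
(no output)
```

View pics/w2a.png

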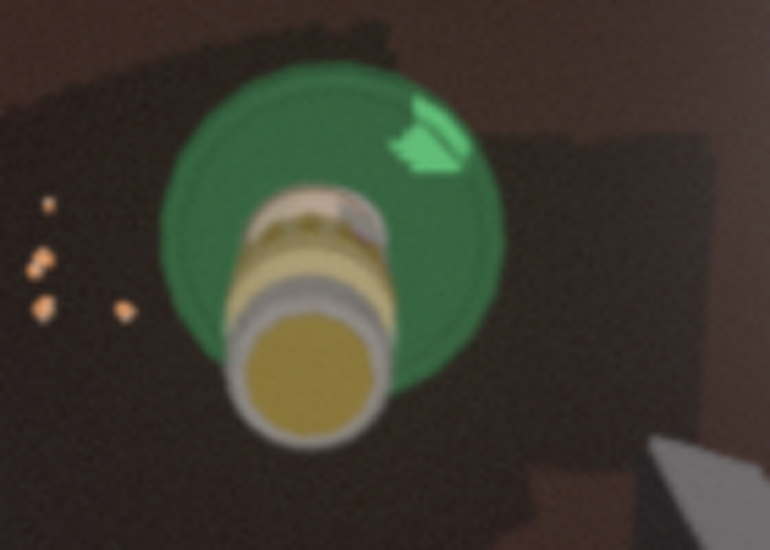

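```bash
python3 - <<'E'
from h import *
import pickle
np.set_printoptions(precision=4,suppress=True)
w1,w2=[pickle.load(open(f"w{i}.pkl","rb")) for i in (1,2)]
print(tri([ray(w1,(355.3,224.9)),ray(w2,(276.2,228))]),onz(w2,(276.2,228),.08))
print(tri([ray(w1,(345.9,208)),ray(w2,(280.5,201.8))]),onz(w2,(280.5,201.8),.011))
to(.578,-.0085,.04)
E
```

```text
(array([ 0.5773, -0.008 ,  0.0805]), [np.float64(0.1565211840124887), np.float64(0.15652118401250195)]) [ 0.5773 -0.0084  0.08  ]
(array([ 0.5811, -0.0047,  0.0104]), [np.float64(0.49921491682452535), np.float64(0.499214916824536)]) [ 0.5812 -0.004   0.011 ]
cm [0.16 0.12 8.99] rot [-0.001  0.002 -0.001] clock 2.43 gap 0.802 F [0.7 0.5 1.5]
```

```bash
python3 -m jog '[{"grip":0.7,"xyz":[0.1,0,2],"delta_rot":[0,0,0]},{"grip":0.7,"xyz":[0.1,0,4],"delta_rot":[0,0,0]},{"grip":0.7,"xyz":[0.1,0,6],"delta_rot":[0,0,0]},{"grip":0.7,"xyz":[0.1,0,8],"delta_rot":[0,0,0]},{"grip":0.7,"xyz":[0.1,0,8.5],"delta_rot":[0,0,0]}]'; python3 -c "
from h import *
to(.5773,-.008,.026,0)"
```

```text
clock: 2.85
tool_pos: [0.5763, -0.0077, 0.0445]
eef_rot: [-180.0, 0.2, -0.0]
contact_force: [-0.7, -0.3, -0.3]
finger_gap: 0.702
cm [0.11 0.04 1.85] rot [-0.001  0.003 -0.001] clock 2.85 gap 0.702 F [-0.7 -0.3 -0.3]
```

```bash
python3 -m jog '[{"grip":0.7,"xyz":[0.1,0,0.6],"delta_rot":[0,0.003,0]},{"grip":0.6,"xyz":[0.1,0,1.2],"delta_rot":[0,0.003,0]},{"grip":0.5,"xyz":[0.1,0,1.8],"delta_rot":[0,0.003,0]},{"grip":0.5,"xyz":[0.1,0,1.8],"delta_rot":[0,0.003,0]},{"grip":0.4,"xyz":[0.1,0,1.8],"delta_rot":[0,0.003,0]}]'; python3 -c "
from h import *
to(.5773,-.008,.026,0)"
```

```text
clock: 3.27
tool_pos: [0.5774, -0.0076, 0.0269]
eef_rot: [-180.0, -0.0, -0.0]
contact_force: [0.1, 0.1, 0.0]
finger_gap: 0.463
cm [-0.01  0.04  0.09] rot [-0.001 -0.    -0.001] clock 3.27 gap 0.463 F [0.1 0.1 0. ]
```

```bash
python3 -m jog '[{"grip":0.36,"xyz":[0,0,0],"delta_rot":[0,0,0]},{"grip":0.32,"xyz":[0,0,0],"delta_rot":[0,0,0]},{"grip":0.27,"xyz":[0,0,0],"delta_rot":[0,0,0]},{"grip":0.2,"xyz":[0,0,0],"delta_rot":[0,0,0]},{"grip":0.1,"xyz":[0,0,0],"delta_rot":[0,0,0]}]'; python3 -m jog '[{"grip":0,"xyz":[0,0,0],"delta_rot":[0,0,0]},{"grip":0,"xyz":[0,0,-0.5],"delta_rot":[0,0,0]},{"grip":0,"xyz":[0,0,-1],"delta_rot":[0,0,0]}]'; python3 - <<'E'
from h import *
import cv2,pickle
to(.577,-.008,.15,0)
im=robot.capture("wrist");s=robot.capture("side")
cv2.imwrite("pics/w3.png",cv2.hconcat([cv2.resize(im[150:270,210:340],None,fx=3.5,fy=3.5,interpolation=2),cv2.resize(s[180:300,260:350],None,fx=3.5,fy=3.5,interpolation=2)])[:,:,::-1])
E
```

```text
clock: 3.68
tool_pos: [0.5776, -0.0076, 0.0273]
eef_rot: [-180.0, -0.1, -0.0]
contact_force: [-0.4, 0.8, 5.9]
finger_gap: 0.283
clock: 3.93
tool_pos: [0.5773, -0.0076, 0.0374]
eef_rot: [-180.0, -0.0, -0.0]
contact_force: [-0.4, 0.5, -0.9]
finger_gap: 0.282
cm [ -0.03   0.03 -11.26] rot [-0.001 -0.    -0.001] clock 3.93 gap 0.282 F [-0.4  0.5 -0.9]
```

View pics/w3.png

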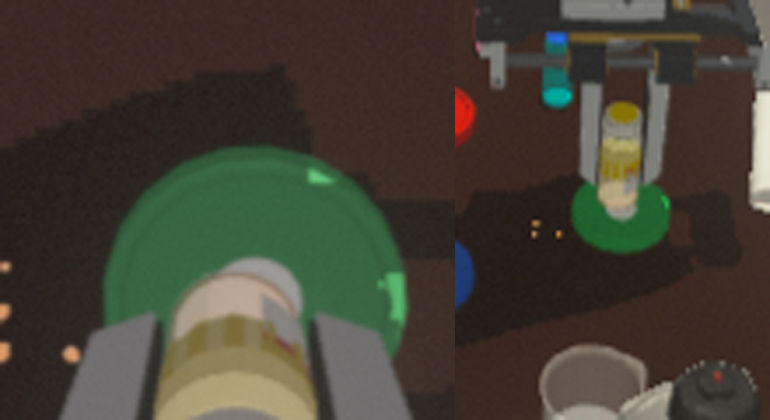

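```bash
python3 -m jog '[{"grip":0,"xyz":[0,0,-2],"delta_rot":[0,0,0]},{"grip":0,"xyz":[0,0,-4.5],"delta_rot":[0,0,0]},{"grip":0,"xyz":[0,0,-7],"delta_rot":[0,0,0]},{"grip":0,"xyz":[0.2,-1,-9],"delta_rot":[0,0,0]},{"grip":0,"xyz":[0.4,-4,-10],"delta_rot":[0,0,0]}]'; python3 -c "
from h import *
to(.58,.15,.13,0);to(.582,.2035,.08)"
```

```text
clock: 4.45
tool_pos: [0.5832, 0.0285, 0.1407]
eef_rot: [179.9, -0.3, -0.4]
contact_force: [1.4, 0.1, -0.2]
finger_gap: 0.283
cm [ -0.4  -12.15   1.06] rot [ 0.001 -0.005 -0.006] clock 4.45 gap 0.283 F [ 1.4  0.1 -0.2]
cm [ -0.26 -17.51   6.05] rot [ 0.001 -0.005 -0.006] clock 4.45 gap 0.283 F [ 1.4  0.1 -0.2]
```

```bash
python3 -m jog '[{"grip":0,"xyz":[0,-4,0],"delta_rot":[0,0,-0.006]},{"grip":0,"xyz":[0,-8,0.5],"delta_rot":[0,0,-0.006]},{"grip":0,"xyz":[-0.1,-12,1],"delta_rot":[0,0,-0.006]},{"grip":0,"xyz":[-0.2,-15,1],"delta_rot":[0,0,-0.006]},{"grip":0,"xyz":[-0.2,-17,1],"delta_rot":[0,0,-0.006]}]'; python3 - <<'E'
from h import *
import cv2,pickle
to(.582,.2035,.05,0)
c=robot.calibration("wrist"); im=robot.capture("wrist"); pickle.dump(c,open("w4.pkl","wb"))
cv2.imwrite("pics/w4.png",im[:,:,::-1])
E
```

```text
clock: 4.87
tool_pos: [0.5813, 0.2025, 0.1305]
eef_rot: [180.0, -0.2, 0.2]
contact_force: [-0.0, -0.1, -0.8]
finger_gap: 0.282
cm [ 0.04 -0.1   8.05] rot [ 0.    -0.004  0.003] clock 4.87 gap 0.282 F [-0.  -0.1 -0.8]
```

View pics/w4.png

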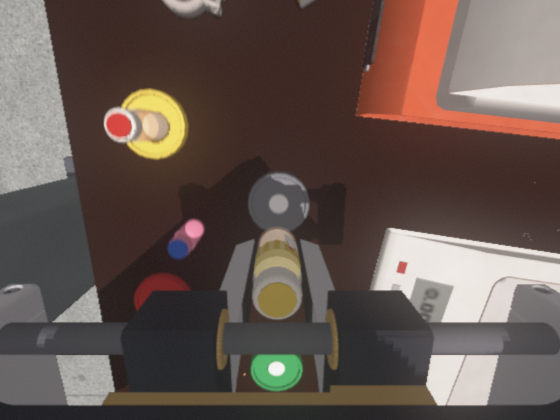

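The carried yellow vial sits upright between the fingers. The grey dish's dot is at (279,204), the yellow dish at (153,125), the red cap at (119,125) and the freed green dish's dot at (276,369).

```bash
python3 - <<'E'
import cv2
a=cv2.imread("pics/w4.png")
cv2.imwrite("pics/w4a.png",cv2.hconcat([cv2.resize(a[160:260,230:330],None,fx=4,fy=4,interpolation=cv2.INTER_CUBIC),cv2.resize(a[75:175,95:195],None,fx=4,fy=4,interpolation=cv2.INTER_CUBIC)]))
E
```

```text
(no output)
```

View pics/w4a.png

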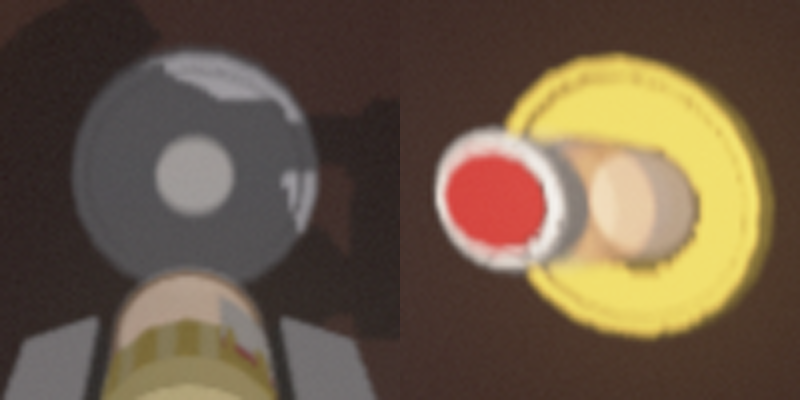

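```bash
python3 - <<'E'
from h import *
import pickle
np.set_printoptions(precision=4,suppress=True)
w1,w4=[pickle.load(open(f"w{i}.pkl","rb")) for i in (1,4)]
print("grey tri",tri([ray(w1,(358.5,50)),ray(w4,(278.5,204))]),"dot@8mm",onz(w4,(278.5,204),.008),onz(w1,(358.5,50),.008),"lip",onz(w4,(278.8,202.3),.011))
print("yel dish",onz(w4,(153,124),.011),"red cap",onz(w4,(119.25,125.5),.08),"green dot",onz(w4,(276,369),.008))
to(.582,.2035,.04)
E
```

```text
grey tri (array([0.5834, 0.2035, 0.007 ]), [np.float64(0.37428935943784897), np.float64(0.37428935943773006)]) dot@8mm [0.583  0.2039 0.008 ] [0.5835 0.2031 0.008 ] lip [0.5833 0.2065 0.011 ]
yel dish [0.4622 0.2836 0.011 ] red cap [0.4644 0.282  0.08  ] green dot [ 0.581  -0.0064  0.008 ]
cm [0.06 0.25 9.08] rot [-0.002 -0.005  0.006] clock 4.92 gap 0.285 F [-2.1  3.8  0. ]
```

```bash
python3 -m jog '[{"grip":0,"xyz":[0.1,0.2,2],"delta_rot":[0,-0.004,0.004]},{"grip":0,"xyz":[0.1,0.2,4],"delta_rot":[0,-0.004,0.004]},{"grip":0,"xyz":[0.1,0.2,6],"delta_rot":[0,-0.004,0.004]},{"grip":0,"xyz":[0.1,0.2,8],"delta_rot":[0,-0.004,0.004]},{"grip":0,"xyz":[0.1,0.2,8.5],"delta_rot":[0,-0.004,0.004]}]'; python3 -c "
from h import *
to(.583,.2037,.0275,0)"
```

```text
clock: 5.33
tool_pos: [0.5809, 0.203, 0.043]
eef_rot: [-180.0, 0.2, 0.1]
contact_force: [-1.3, -1.5, 0.0]
finger_gap: 0.284
cm [ 0.21 -0.07  1.55] rot [-0.     0.003  0.002] clock 5.33 gap 0.284 F [-1.3 -1.5  0. ]
```

```bash
python3 -m jog '[{"grip":0,"xyz":[0.2,-0.07,0.5],"delta_rot":[0,0.003,0.002]},{"grip":0,"xyz":[0.2,-0.07,0.9],"delta_rot":[0,0.003,0.002]},{"grip":0,"xyz":[0.2,-0.07,1.2],"delta_rot":[0,0.003,0.002]},{"grip":0,"xyz":[0.2,-0.07,1.3],"delta_rot":[0,0.003,0.002]},{"grip":0,"xyz":[0.2,-0.07,1.4],"delta_rot":[0,0.003,0.002]}]'; python3 -c "
from h import *
to(.583,.2037,.0275,0)"
```

```text
clock: 5.75
tool_pos: [0.5833, 0.2037, 0.0296]
eef_rot: [-180.0, -0.1, -0.0]
contact_force: [-0.3, 0.6, -0.5]
finger_gap: 0.282
cm [-0.03  0.    0.21] rot [-0.001 -0.001 -0.001] clock 5.75 gap 0.282 F [-0.3  0.6 -0.5]
```

```bash
python3 -m jog '[{"grip":0,"xyz":[0,0,0.08],"delta_rot":[0,0,0]},{"grip":0,"xyz":[0,0,0.15],"delta_rot":[0,0,0]},{"grip":0,"xyz":[0,0,0.2],"delta_rot":[0,0,0]},{"grip":0,"xyz":[0,0,0.23],"delta_rot":[0,0,0]},{"grip":0,"xyz":[0,0,0.23],"delta_rot":[0,0,0]}]'
```

```text
clock: 6.17
tool_pos: [0.5833, 0.2038, 0.0273]
eef_rot: [-180.0, -0.1, -0.0]
contact_force: [-0.6, -0.0, -0.6]
finger_gap: 0.284
```

```bash
python3 -m jog '[{"grip":0,"xyz":[0,0,0.05],"delta_rot":[0,0,0]},{"grip":0,"xyz":[0,0,0.05],"delta_rot":[0,0,0]}]';python3 -m jog '[{"grip":0,"xyz":[0,0,0.05],"delta_rot":[0,0,0]},{"grip":0,"xyz":[0,0,0.05],"delta_rot":[0,0,0]}]'
```

```text
clock: 6.33
tool_pos: [0.5834, 0.2038, 0.0272]
eef_rot: [-180.0, -0.1, -0.0]
contact_force: [-2.5, -0.4, 7.2]
finger_gap: 0.289
clock: 6.5
tool_pos: [0.5834, 0.2038, 0.0273]
eef_rot: [-180.0, -0.1, -0.0]
contact_force: [-3.2, -1.3, 7.2]
finger_gap: 0.282
```

Seated on the floor (7 N upward contact). Now release and retreat.

```bash
python3 -m jog '[{"grip":0.3,"xyz":[0,0,0],"delta_rot":[0,0,0]},{"grip":0.35,"xyz":[0,0,0],"delta_rot":[0,0,0]},{"grip":0.45,"xyz":[0,0,0],"delta_rot":[0,0,0]},{"grip":0.6,"xyz":[0,0,0],"delta_rot":[0,0,0]},{"grip":0.7,"xyz":[0,0,0],"delta_rot":[0,0,0]}]';python3 -m jog '[{"grip":0.7,"xyz":[0,0,-1],"delta_rot":[0,0,0]},{"grip":0.7,"xyz":[0,0,-3],"delta_rot":[0,0,0]},{"grip":0.7,"xyz":[0,0,-6],"delta_rot":[0,0,0]},{"grip":0.7,"xyz":[0,0,-9],"delta_rot":[0,0,0]},{"grip":0.7,"xyz":[0,0,-10],"delta_rot":[0,0,0]}]'; python3 - <<'E'
from h import *
import cv2,pickle
to(.4525,-.062,.16,0)
c=robot.calibration("wrist"); im=robot.capture("wrist"); pickle.dump(c,open("w5.pkl","wb"))
cv2.imwrite("pics/w5.png",im[:,:,::-1])
E
```

```text
clock: 6.92
tool_pos: [0.5833, 0.2038, 0.0272]
eef_rot: [-180.0, -0.1, -0.0]
contact_force: [-0.4, -0.6, -0.2]
finger_gap: 0.525
clock: 7.33
tool_pos: [0.5847, 0.2048, 0.132]
eef_rot: [-179.9, -0.3, -0.0]
contact_force: [0.6, -0.2, 0.3]
finger_gap: 0.699
cm [-13.19  26.68  -2.93] rot [-0.002 -0.006 -0.   ] clock 7.33 gap 0.699 F [ 0.6 -0.2  0.3]
```

View pics/w5.png

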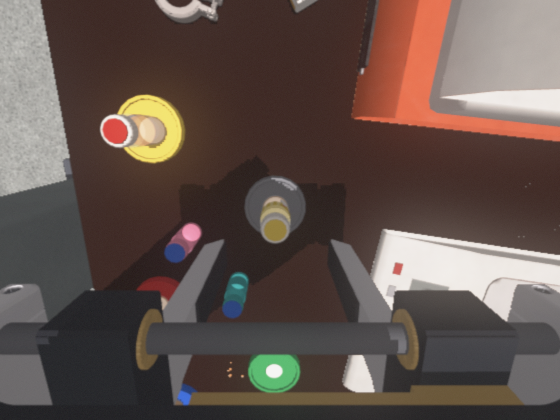

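Yellow stands upright on grey (cap at 276,230). Next is green, from the blue dish.

```bash
python3 -m jog '[{"grip":0.7,"xyz":[-1,2,-2],"delta_rot":[0,0,0]},{"grip":0.7,"xyz":[-3,6,-3],"delta_rot":[0,0,0]},{"grip":0.7,"xyz":[-4.8,9.5,-3],"delta_rot":[0,0,0]},{"grip":0.7,"xyz":[-6.5,13,-3],"delta_rot":[0,0,0]},{"grip":0.7,"xyz":[-8,16,-3],"delta_rot":[0,0,0]}]';python3 -c "
from h import *
to(.4532,-.0615,.13,0)"
```

```text
clock: 7.8
tool_pos: [0.5031, 0.0423, 0.1612]
eef_rot: [-179.9, -0.4, -0.1]
contact_force: [1.3, 0.0, 0.2]
finger_gap: 0.702
cm [-4.99 10.39  3.08] rot [-0.001 -0.007 -0.002] clock 7.8 gap 0.702 F [1.3 0.  0.2]
```

```bash
python3 -m jog '[{"grip":0.7,"xyz":[-1.7,3.5,0],"delta_rot":[0,-0.007,0]},{"grip":0.7,"xyz":[-3.3,7,1],"delta_rot":[0,-0.007,0]},{"grip":0.7,"xyz":[-5,10,2],"delta_rot":[0,-0.007,0]},{"grip":0.7,"xyz":[-5,10.4,3],"delta_rot":[0,-0.007,0]},{"grip":0.7,"xyz":[-5,10.4,3],"delta_rot":[0,-0.007,0]}]'; python3 - <<'E'
from h import *
import cv2,pickle
to(.4532,-.0615,.05,0)
c=robot.calibration("wrist"); im=robot.capture("wrist"); pickle.dump(c,open("w6.pkl","wb"))
cv2.imwrite("pics/w6.png",im[:,:,::-1]); cv2.imwrite("pics/w6a.png",cv2.resize(im[160:260,220:360],None,fx=5.5,fy=5.5,interpolation=2)[:,:,::-1])
E
```

```text
clock: 8.22
tool_pos: [0.4513, -0.0637, 0.1294]
eef_rot: [-180.0, 0.2, -0.3]
contact_force: [0.2, 0.4, -0.4]
finger_gap: 0.699
cm [ 0.21 -0.22  7.94] rot [-0.001  0.003 -0.005] clock 8.22 gap 0.699 F [ 0.2  0.4 -0.4]
```

View pics/w6.png

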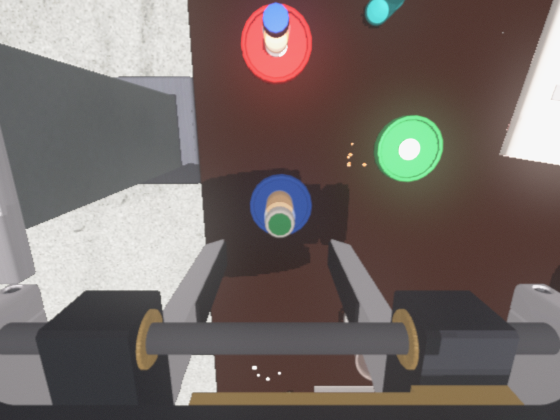

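View pics/w6a.png

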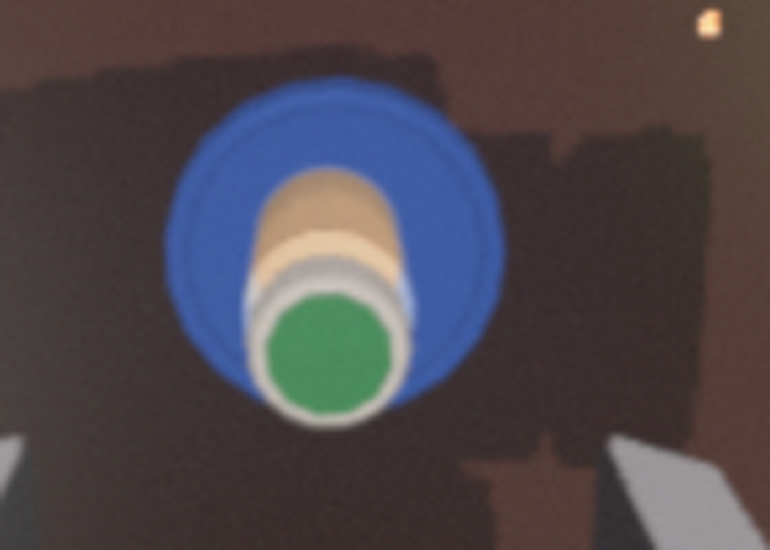

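```bash
python3 - <<'E'
from h import *
import pickle
np.set_printoptions(precision=4,suppress=True)
w1,w4,w6=[pickle.load(open(f"w{i}.pkl","rb")) for i in (1,4,6)]
print("green cap",onz(w6,(279.8,224),.08),tri([ray(w1,(255.3,263.7)),ray(w6,(279.8,224))]))
print("blue dish",onz(w6,(280.9,204.2),.011), tri([ray(w1,(259.6,243.7)),ray(w6,(280.9,204.2))])[0])
print("green dot",onz(w6,(409.5,149),.008),tri([ray(w4,(276,369)),ray(w6,(409.5,149))]))
to(.4532,-.0615,.027)
E
```

```text
green cap [ 0.4531 -0.0601  0.08  ] (array([ 0.4533, -0.0586,  0.0849]), [np.float64(0.27793029133915614), np.float64(0.27793029133912145)])
blue dish [ 0.4547 -0.0613  0.011 ] [ 0.4548 -0.0614  0.011 ]
green dot [ 0.5818 -0.0063  0.008 ] (array([ 0.5813, -0.0062,  0.0085]), [np.float64(0.30628733122011204), np.float64(0.30628733121993196)])
cm [ 0.09 -0.03 10.33] rot [-0.002  0.002 -0.003] clock 8.27 gap 0.701 F [ 0.1  1.5 -0.4]
```

```bash
python3 -m jog '[{"grip":0.7,"xyz":[0.1,-0.1,2],"delta_rot":[0,0,-0.003]},{"grip":0.7,"xyz":[0.1,-0.1,4],"delta_rot":[0,0,-0.003]},{"grip":0.7,"xyz":[0.1,-0.1,6],"delta_rot":[0,0,-0.003]},{"grip":0.7,"xyz":[0.1,-0.1,8],"delta_rot":[0,0,-0.003]},{"grip":0.7,"xyz":[0.1,-0.1,8.5],"delta_rot":[0,0,-0.003]}]'; python3 -c "
from h import *
to(.4532,-.0605,.027,0)"
```

```text
clock: 8.68
tool_pos: [0.4529, -0.0591, 0.0435]
eef_rot: [-179.8, 0.2, 0.1]
contact_force: [-0.7, 0.5, 0.6]
finger_gap: 0.697
cm [0.03 0.14 1.65] rot [-0.003  0.004  0.002] clock 8.68 gap 0.697 F [-0.7  0.5  0.6]
```

```bash
python3 -m jog '[{"grip":0.7,"xyz":[0.03,0.1,0.6],"delta_rot":[-0.003,0.004,0.002]},{"grip":0.6,"xyz":[0.03,0.14,1.2],"delta_rot":[-0.003,0.004,0.002]},{"grip":0.5,"xyz":[0.03,0.14,1.6],"delta_rot":[-0.003,0.004,0.002]},{"grip":0.45,"xyz":[0.03,0.14,1.65],"delta_rot":[-0.003,0.004,0.002]},{"grip":0.4,"xyz":[0.03,0.14,1.65],"delta_rot":[-0.003,0.004,0.002]}]'; python3 -m jog '[{"grip":0.36,"xyz":[0,0,0],"delta_rot":[0,0,0]},{"grip":0.32,"xyz":[0,0,0],"delta_rot":[0,0,0]},{"grip":0.27,"xyz":[0,0,0],"delta_rot":[0,0,0]},{"grip":0.2,"xyz":[0,0,0],"delta_rot":[0,0,0]},{"grip":0,"xyz":[0,0,0],"delta_rot":[0,0,0]}]'; python3 -m jog '[{"grip":0,"xyz":[0,0,0],"delta_rot":[0,0,0]},{"grip":0,"xyz":[0,0,-0.5],"delta_rot":[0,0,0]},{"grip":0,"xyz":[0,0,-1],"delta_rot":[0,0,0]}]'
```

```text
clock: 9.1
tool_pos: [0.4535, -0.0604, 0.0273]
eef_rot: [180.0, -0.0, 0.0]
contact_force: [0.1, -0.2, 0.7]
finger_gap: 0.452
clock: 9.52
tool_pos: [0.4537, -0.0606, 0.0277]
eef_rot: [180.0, -0.1, -0.0]
contact_force: [-1.2, 0.3, 6.0]
finger_gap: 0.283
clock: 9.77
tool_pos: [0.4535, -0.0605, 0.038]
eef_rot: [180.0, -0.0, -0.0]
contact_force: [0.6, -0.5, -0.0]
finger_gap: 0.284
```

```bash
python3 -m jog '[{"grip":0,"xyz":[0,0,-2],"delta_rot":[0,0,0]},{"grip":0,"xyz":[0,0,-4.5],"delta_rot":[0,0,0]},{"grip":0,"xyz":[2,-0.5,-6],"delta_rot":[0,0,0]},{"grip":0,"xyz":[5,-2,-6],"delta_rot":[0,0,0]},{"grip":0,"xyz":[8,-3.5,-6],"delta_rot":[0,0,0]}]';python3 -c "
from h import *
to(.5815,-.0063,.05,0)"
```

```text
clock: 10.18
tool_pos: [0.535, -0.0261, 0.1]
eef_rot: [179.9, -0.2, -0.1]
contact_force: [0.5, -0.1, 0.5]
finger_gap: 0.284
cm [ 4.63 -2.    5.01] rot [ 0.002 -0.003 -0.002] clock 10.18 gap 0.284 F [ 0.5 -0.1  0.5]
```

```bash
python3 -m jog '[{"grip":0,"xyz":[2.5,-1,0],"delta_rot":[0.002,-0.003,-0.002]},{"grip":0,"xyz":[4.6,-2,0.5],"delta_rot":[0.002,-0.003,-0.002]},{"grip":0,"xyz":[4.6,-2,2],"delta_rot":[0.002,-0.003,-0.002]},{"grip":0,"xyz":[4.6,-2,3.5],"delta_rot":[0.002,-0.003,-0.002]},{"grip":0,"xyz":[4.6,-2,4.5],"delta_rot":[0.002,-0.003,-0.002]}]';python3 -c "
from h import *
to(.5815,-.0063,.029,0)"
```

```text
clock: 10.6
tool_pos: [0.5808, -0.006, 0.0542]
eef_rot: [-180.0, 0.0, 0.0]
contact_force: [-0.8, -1.0, -0.7]
finger_gap: 0.281
cm [0.07 0.03 2.52] rot [-0.001  0.001  0.   ] clock 10.6 gap 0.281 F [-0.8 -1.  -0.7]
```

```bash
python3 -m jog '[{"grip":0,"xyz":[0.07,0.03,0.8],"delta_rot":[0,0,0]},{"grip":0,"xyz":[0.07,0.03,1.5],"delta_rot":[0,0,0]},{"grip":0,"xyz":[0.07,0.03,2],"delta_rot":[0,0,0]},{"grip":0,"xyz":[0.07,0.03,2.3],"delta_rot":[0,0,0]},{"grip":0,"xyz":[0.07,0.03,2.4],"delta_rot":[0,0,0]}]';python3 -c "
from h import *
to(.5815,-.0063,.0275,0)"
```

```text
clock: 11.02
tool_pos: [0.5815, -0.0064, 0.0301]
eef_rot: [-180.0, 0.0, -0.0]
contact_force: [-0.3, -0.5, -0.1]
finger_gap: 0.282
cm [ 0.   -0.01  0.26] rot [-0.001  0.001 -0.   ] clock 11.02 gap 0.282 F [-0.3 -0.5 -0.1]
```

```bash
python3 -m jog '[{"grip":0,"xyz":[0,0,0.1],"delta_rot":[0,0,0]},{"grip":0,"xyz":[0,0,0.18],"delta_rot":[0,0,0]},{"grip":0,"xyz":[0,0,0.24],"delta_rot":[0,0,0]},{"grip":0,"xyz":[0,0,0.28],"delta_rot":[0,0,0]},{"grip":0,"xyz":[0,0,0.28],"delta_rot":[0,0,0]}]'
```

```text
clock: 11.43
tool_pos: [0.5817, -0.0064, 0.0278]
eef_rot: [-180.0, 0.0, -0.0]
contact_force: [-1.0, 0.4, 4.7]
finger_gap: 0.286
```

Seated (4.7 N at z 0.0278, the same as at pick-up). Release it.

```bash
python3 -m jog '[{"grip":0.3,"xyz":[0,0,0],"delta_rot":[0,0,0]},{"grip":0.35,"xyz":[0,0,0],"delta_rot":[0,0,0]},{"grip":0.45,"xyz":[0,0,0],"delta_rot":[0,0,0]},{"grip":0.6,"xyz":[0,0,0],"delta_rot":[0,0,0]},{"grip":0.7,"xyz":[0,0,0],"delta_rot":[0,0,0]}]';python3 -m jog '[{"grip":0.7,"xyz":[0,0,-1],"delta_rot":[0,0,0]},{"grip":0.7,"xyz":[0,0,-3],"delta_rot":[0,0,0]},{"grip":0.7,"xyz":[0,0,-6],"delta_rot":[0,0,0]},{"grip":0.7,"xyz":[0,0,-9],"delta_rot":[0,0,0]},{"grip":0.7,"xyz":[-1,-1,-11],"delta_rot":[0,0,0]}]'; python3 - <<'E'
from h import *
to(.4505,.0895,.12,0)
E
```

```text
clock: 11.85
tool_pos: [0.5817, -0.0065, 0.0277]
eef_rot: [-180.0, 0.0, -0.0]
contact_force: [-0.0, -0.6, 0.6]
finger_gap: 0.525
clock: 12.27
tool_pos: [0.5735, 0.0022, 0.141]
eef_rot: [-180.0, -0.1, -0.1]
contact_force: [-0.5, -0.5, 0.1]
finger_gap: 0.698
cm [-12.32  -8.7    2.07] rot [-0.    -0.002 -0.002] clock 12.27 gap 0.698 F [-0.5 -0.5  0.1]
```

```bash
python3 -m jog '[{"grip":0.7,"xyz":[-3,-2,0],"delta_rot":[0,0,0]},{"grip":0.7,"xyz":[-6,-4,0],"delta_rot":[0,0,0]},{"grip":0.7,"xyz":[-9,-6,0],"delta_rot":[0,0,0]},{"grip":0.7,"xyz":[-11.5,-8,1],"delta_rot":[0,0,0]},{"grip":0.7,"xyz":[-12.3,-8.7,1.5],"delta_rot":[0,0,0]}]';python3 -m jog '[{"grip":0.7,"xyz":[0,0,0.2],"delta_rot":[0,0,0]}]'; python3 - <<'E'
from h import *
import cv2,pickle
to(.4505,.0895,.05,0)
c=robot.calibration("wrist"); im=robot.capture("wrist"); pickle.dump(c,open("w7.pkl","wb"))
cv2.imwrite("pics/w7.png",im[:,:,::-1]); cv2.imwrite("pics/w7a.png",cv2.resize(im[160:260,220:360],None,fx=5.5,fy=5.5,interpolation=2)[:,:,::-1])
E
```

```text
clock: 12.68
tool_pos: [0.4475, 0.0915, 0.126]
eef_rot: [180.0, -0.1, 0.0]
contact_force: [-0.2, -0.1, 0.8]
finger_gap: 0.702
clock: 12.77
tool_pos: [0.446, 0.0926, 0.1242]
eef_rot: [179.9, -0.2, 0.2]
contact_force: [0.4, -0.7, 0.9]
finger_gap: 0.702
cm [0.43 0.3  7.42] rot [ 0.001 -0.003  0.003] clock 12.77 gap 0.702 F [ 0.4 -0.7  0.9]
```

View pics/w7.png

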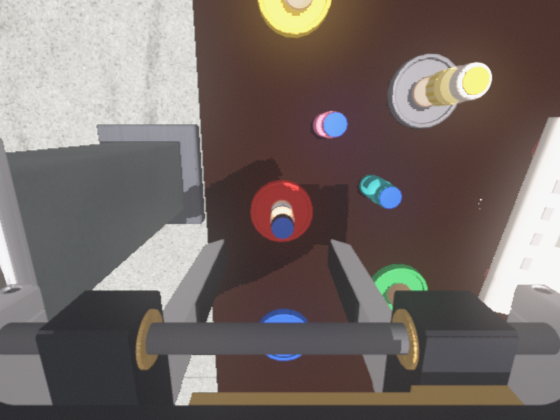

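View pics/w7a.png

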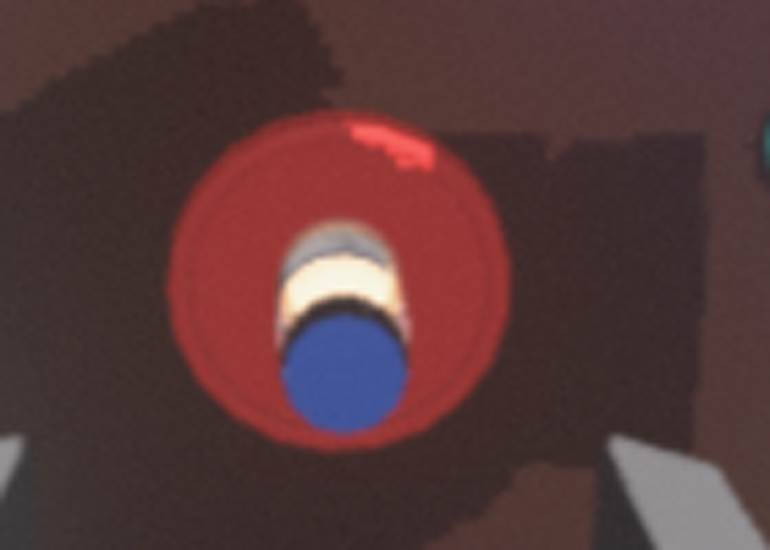

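```bash
python3 - <<'E'
from h import *
import pickle
np.set_printoptions(precision=4,suppress=True)
w1,w7=[pickle.load(open(f"w{i}.pkl","rb")) for i in (1,7)]
print("blue cap",onz(w7,(282.7,227.8),.066),tri([ray(w1,(252.7,142.4)),ray(w7,(282.7,227.8))]))
print("red dish",onz(w7,(281.8,211.1),.011), tri([ray(w1,(255.9,142)),ray(w7,(281.8,211.1))])[0])
to(.451,.09,.04)
E
```

```text
blue cap [0.4507 0.0898 0.066 ] (array([0.4509, 0.0899, 0.0658]), [np.float64(0.24757865294799883), np.float64(0.24757865294807835)])
red dish [0.4509 0.0888 0.011 ] [0.451  0.0877 0.0071]
cm [0.41 0.2  8.42] rot [ 0.001 -0.003  0.003] clock 12.82 gap 0.704 F [-1.   0.1 -0.1]
```

```bash
python3 -m jog '[{"grip":0.7,"xyz":[0.3,0.2,2],"delta_rot":[0,-0.003,0.003]},{"grip":0.7,"xyz":[0.4,0.2,4],"delta_rot":[0,-0.003,0.003]},{"grip":0.65,"xyz":[0.4,0.2,6],"delta_rot":[0,-0.003,0.003]},{"grip":0.6,"xyz":[0.4,0.2,8],"delta_rot":[0,-0.003,0.003]},{"grip":0.6,"xyz":[0.4,0.2,8.4],"delta_rot":[0,-0.003,0.003]}]'; python3 -c "
from h import *
to(.4508,.0898,.0195,0)"
```

```text
clock: 13.23
tool_pos: [0.4508, 0.089, 0.038]
eef_rot: [179.9, 0.2, -0.1]
contact_force: [-0.6, 0.1, -0.9]
finger_gap: 0.602
cm [ 0.01 -0.09  1.85] rot [ 0.001  0.003 -0.001] clock 13.23 gap 0.602 F [-0.6  0.1 -0.9]
```

```bash
python3 -m jog '[{"grip":0.6,"xyz":[0,-0.09,0.6],"delta_rot":[0,0.003,0]},{"grip":0.5,"xyz":[0,-0.09,1.2],"delta_rot":[0,0.003,0]},{"grip":0.45,"xyz":[0,-0.09,1.7],"delta_rot":[0,0.003,0]},{"grip":0.4,"xyz":[0,-0.09,1.8],"delta_rot":[0,0.003,0]},{"grip":0.35,"xyz":[0,-0.09,1.8],"delta_rot":[0,0.003,0]}]'; python3 -m jog '[{"grip":0.31,"xyz":[0,0,0],"delta_rot":[0,0,0]},{"grip":0.27,"xyz":[0,0,0],"delta_rot":[0,0,0]},{"grip":0.22,"xyz":[0,0,0],"delta_rot":[0,0,0]},{"grip":0.15,"xyz":[0,0,0],"delta_rot":[0,0,0]},{"grip":0,"xyz":[0,0,0],"delta_rot":[0,0,0]}]'; python3 -m jog '[{"grip":0,"xyz":[0,0,0],"delta_rot":[0,0,0]},{"grip":0,"xyz":[0,0,-0.5],"delta_rot":[0,0,0]},{"grip":0,"xyz":[0,0,-1],"delta_rot":[0,0,0]}]'
```

```text
clock: 13.65
tool_pos: [0.4509, 0.0898, 0.0201]
eef_rot: [179.9, 0.0, -0.1]
contact_force: [-0.4, -0.1, 0.2]
finger_gap: 0.371
clock: 14.07
tool_pos: [0.4512, 0.0898, 0.0205]
eef_rot: [179.9, -0.0, -0.1]
contact_force: [-1.1, -0.6, 7.2]
finger_gap: 0.232
clock: 14.32
tool_pos: [0.451, 0.0898, 0.0308]
eef_rot: [179.9, 0.0, -0.1]
contact_force: [0.4, 0.1, 0.4]
finger_gap: 0.233
```

```bash
python3 -m jog '[{"grip":0,"xyz":[0,0,-2],"delta_rot":[0,0,0]},{"grip":0,"xyz":[0,0,-4.5],"delta_rot":[0,0,0]},{"grip":0,"xyz":[0,2,-5],"delta_rot":[0,0,0]},{"grip":0,"xyz":[0.1,5.5,-5],"delta_rot":[0,0,0]},{"grip":0,"xyz":[0.2,9,-5],"delta_rot":[0,0,0]}]';python3 -c "
from h import *
to(.4547,-.0613,.05,0)"
```

```text
clock: 14.73
tool_pos: [0.4533, -0.0005, 0.0822]
eef_rot: [179.9, -0.1, 0.1]
contact_force: [1.5, -0.8, -0.3]
finger_gap: 0.228
cm [0.12 6.08 3.23] rot [ 0.001 -0.002  0.001] clock 14.73 gap 0.228 F [ 1.5 -0.8 -0.3]
```

```bash
python3 -m jog '[{"grip":0,"xyz":[0.1,3,0],"delta_rot":[0,0,0]},{"grip":0,"xyz":[0.1,5,0],"delta_rot":[0,0,0]},{"grip":0,"xyz":[0.1,6.1,0.5],"delta_rot":[0,0,0]},{"grip":0,"xyz":[0.1,6.1,1.5],"delta_rot":[0,0,0]},{"grip":0,"xyz":[0.1,6.1,2.5],"delta_rot":[0,0,0]}]';python3 - <<'E'
from h import *
import cv2,pickle
to(.4547,-.0613,.023,0)
c=robot.calibration("wrist"); im=robot.capture("wrist"); pickle.dump(c,open("w8.pkl","wb"))
cv2.imwrite("pics/w8.png",im[:,:,::-1])
E
```

```text
clock: 15.15
tool_pos: [0.4546, -0.0612, 0.0567]
eef_rot: [179.9, -0.2, 0.0]
contact_force: [0.5, 0.0, -0.1]
finger_gap: 0.231
cm [-0.    0.01  3.37] rot [ 0.001 -0.003  0.001] clock 15.15 gap 0.231 F [ 0.5  0.  -0.1]
```

View pics/w8.png

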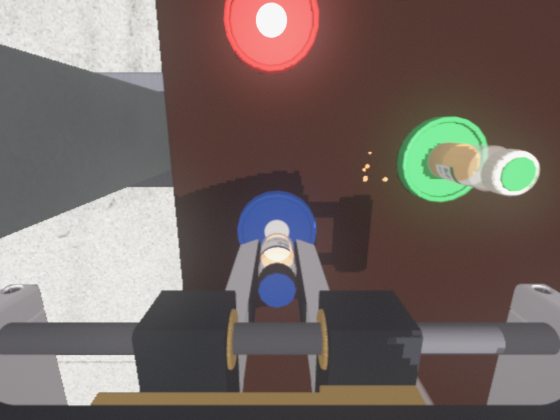

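The blue vial is over the blue dish with the dot at (277,231). The green vial stands on green, and the emptied red dish's dot is at (271,20).

```bash
python3 - <<'E'
from h import *
import pickle
np.set_printoptions(precision=4,suppress=True)
w=pickle.load(open("w8.pkl","rb"))
print(onz(w,(277,231),.008),onz(w,(277,230),.011),"red dot",onz(w,(271.5,20),.008))
to(.4548,-.0613,.023)
E
```

```text
[ 0.4545 -0.0634  0.008 ] [ 0.4545 -0.0614  0.011 ] red dot [0.4506 0.0868 0.008 ]
cm [0.13 0.09 3.18] rot [ 0.001 -0.     0.002] clock 15.2 gap 0.231 F [-1.6  0.3 -3. ]
```

```bash
python3 -m jog '[{"grip":0,"xyz":[0.1,0.15,1],"delta_rot":[0,0,0]},{"grip":0,"xyz":[0.1,0.15,2],"delta_rot":[0,0,0]},{"grip":0,"xyz":[0.1,0.15,2.6],"delta_rot":[0,0,0]},{"grip":0,"xyz":[0.1,0.15,3],"delta_rot":[0,0,0]},{"grip":0,"xyz":[0.1,0.15,3.15],"delta_rot":[0,0,0]}]';python3 -c "
from h import *
to(.4548,-.062,.0205,0)"
```

```text
clock: 15.62
tool_pos: [0.4542, -0.0613, 0.0225]
eef_rot: [180.0, 0.1, 0.2]
contact_force: [-0.9, 0.1, 0.5]
finger_gap: 0.231
cm [0.06 0.07 0.2 ] rot [0.    0.001 0.003] clock 15.62 gap 0.231 F [-0.9  0.1  0.5]
```

```bash
python3 -m jog '[{"grip":0,"xyz":[0.05,0.06,0.05],"delta_rot":[0,0,0]},{"grip":0,"xyz":[0.05,0.06,0.12],"delta_rot":[0,0,0]},{"grip":0,"xyz":[0.05,0.06,0.18],"delta_rot":[0,0,0]},{"grip":0,"xyz":[0.05,0.06,0.22],"delta_rot":[0,0,0]},{"grip":0,"xyz":[0.05,0.06,0.22],"delta_rot":[0,0,0]}]'
```

```text
clock: 16.03
tool_pos: [0.4549, -0.062, 0.0205]
eef_rot: [180.0, 0.0, 0.2]
contact_force: [-0.7, -0.2, 1.1]
finger_gap: 0.228
```

```bash
python3 -m jog '[{"grip":0,"xyz":[0,0,0.04],"delta_rot":[0,0,0]},{"grip":0,"xyz":[0,0,0.04],"delta_rot":[0,0,0]}]'
```

```text
clock: 16.2
tool_pos: [0.4549, -0.062, 0.0205]
eef_rot: [180.0, 0.0, 0.1]
contact_force: [-3.7, 1.4, 8.3]
finger_gap: 0.23
```

Seated. Release it, then go for the red vial on the yellow dish.

```bash
python3 -m jog '[{"grip":0.25,"xyz":[0,0,0],"delta_rot":[0,0,0]},{"grip":0.3,"xyz":[0,0,0],"delta_rot":[0,0,0]},{"grip":0.4,"xyz":[0,0,0],"delta_rot":[0,0,0]},{"grip":0.55,"xyz":[0,0,0],"delta_rot":[0,0,0]},{"grip":0.7,"xyz":[0,0,0],"delta_rot":[0,0,0]}]';python3 -m jog '[{"grip":0.7,"xyz":[0,0,-1],"delta_rot":[0,0,0]},{"grip":0.7,"xyz":[0,0,-3],"delta_rot":[0,0,0]},{"grip":0.7,"xyz":[0,0,-6],"delta_rot":[0,0,0]},{"grip":0.7,"xyz":[0,0,-9],"delta_rot":[0,0,0]},{"grip":0.7,"xyz":[0,0,-12],"delta_rot":[0,0,0]}]'; python3 - <<'E'
from h import *
to(.464,.281,.14,0)
E
```

```text
clock: 16.62
tool_pos: [0.4549, -0.0621, 0.0205]
eef_rot: [180.0, 0.0, 0.1]
contact_force: [-0.3, 0.7, 1.0]
finger_gap: 0.48
clock: 17.03
tool_pos: [0.4545, -0.0615, 0.1424]
eef_rot: [180.0, 0.0, 0.2]
contact_force: [0.7, -0.7, 0.2]
finger_gap: 0.701
cm [  1.05 -34.25   0.24] rot [0.    0.001 0.003] clock 17.03 gap 0.701 F [ 0.7 -0.7  0.2]
```

```bash
python3 -m jog '[{"grip":0.7,"xyz":[0.1,-3,0],"delta_rot":[0,0,0]},{"grip":0.7,"xyz":[0.2,-7,0],"delta_rot":[0,0,0]},{"grip":0.7,"xyz":[0.3,-11,0],"delta_rot":[0,0,0]},{"grip":0.7,"xyz":[0.4,-15,0],"delta_rot":[0,0,0]},{"grip":0.7,"xyz":[0.5,-19,0],"delta_rot":[0,0,0]}]'; python3 -m jog '[{"grip":0.7,"xyz":[0.1,-3,0],"delta_rot":[0,0,0]},{"grip":0.7,"xyz":[0.2,-7,0],"delta_rot":[0,0,0]},{"grip":0.7,"xyz":[0.3,-11,0],"delta_rot":[0,0,0]},{"grip":0.7,"xyz":[0.4,-13.5,0],"delta_rot":[0,0,0]},{"grip":0.7,"xyz":[0.5,-14,0],"delta_rot":[0,0,0]}]'; python3 - <<'E'
from h import *
to(.464,.281,.13,0)
E
```

```text
clock: 17.45
tool_pos: [0.4587, 0.1302, 0.1435]
eef_rot: [180.0, -0.0, 0.2]
contact_force: [0.5, 0.8, -0.2]
finger_gap: 0.697
clock: 17.87
tool_pos: [0.4622, 0.2754, 0.1444]
eef_rot: [-179.9, -0.0, 0.4]
contact_force: [-0.1, 0.2, -0.4]
finger_gap: 0.699
cm [ 0.19 -0.55  1.44] rot [-0.002 -0.001  0.008] clock 17.87 gap 0.699 F [-0.1  0.2 -0.4]
```

```bash
python3 -m jog '[{"grip":0.7,"xyz":[0.2,-0.3,1],"delta_rot":[0,0,0.008]},{"grip":0.7,"xyz":[0.2,-0.3,1.4],"delta_rot":[0,0,0.008]},{"grip":0.7,"xyz":[0.2,-0.3,1.4],"delta_rot":[0,0,0.008]}]'; python3 - <<'E'
from h import *
import cv2,pickle
c=robot.calibration("wrist"); im=robot.capture("wrist"); pickle.dump(c,open("w9.pkl","wb"))
cv2.imwrite("pics/w9.png",im[:,:,::-1]); cv2.imwrite("pics/w9a.png",cv2.resize(im[160:260,220:360],None,fx=5.5,fy=5.5,interpolation=2)[:,:,::-1])
E
```

```text
clock: 18.12
tool_pos: [0.4637, 0.2771, 0.1292]
eef_rot: [-179.9, 0.1, -0.0]
contact_force: [0.4, -0.9, 1.2]
finger_gap: 0.7
```

View pics/w9.png

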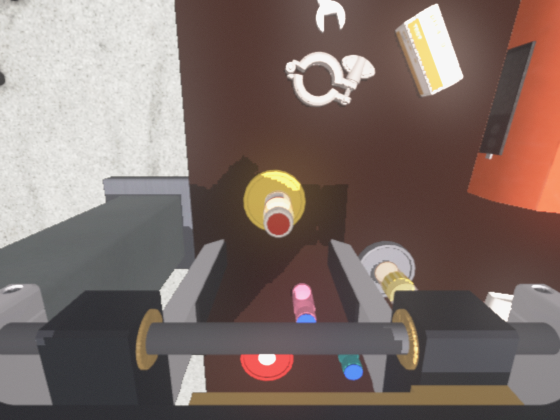

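View pics/w9a.png

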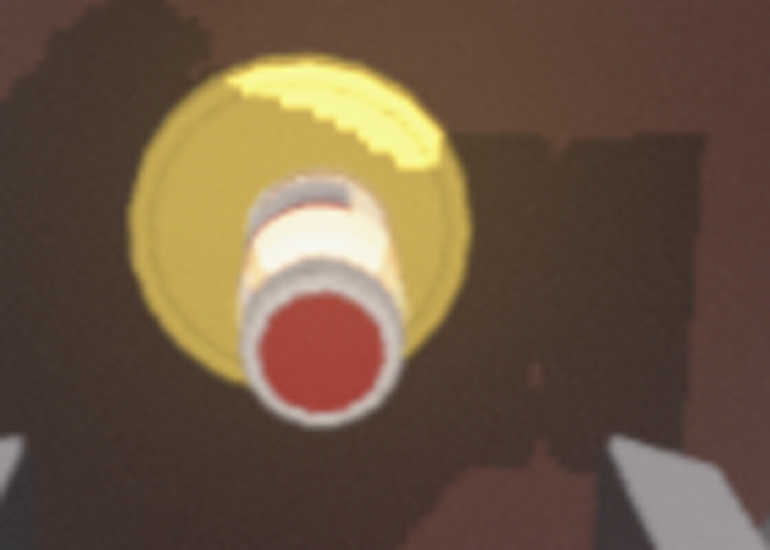

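```bash
python3 - <<'E'
from h import *
import pickle
np.set_printoptions(precision=4,suppress=True)
w4,w=[pickle.load(open(f"w{i}.pkl","rb")) for i in (4,9)]
print("red cap",onz(w,(278.4,224),.08),tri([ray(w4,(119.25,125.5)),ray(w,(278.4,224))]))
print("yel dish",onz(w,(274.5,200.4),.011),tri([ray(w4,(153,124)),ray(w,(274.5,200.4))])[0],"red dot",onz(w,(267.5,359),.008))
to(.4645,.281,.045)
E
```

```text
red cap [0.4644 0.2809 0.08  ] (array([0.4647, 0.2816, 0.0811]), [np.float64(0.4378075097001604), np.float64(0.43780750970012483)])
yel dish [0.4607 0.2836 0.011 ] [0.4609 0.2833 0.0083] red dot [0.4517 0.0846 0.008 ]
cm [ 0.06 -0.4   8.47] rot [-0.001  0.001 -0.001] clock 18.17 gap 0.701 F [-0.1 -0.  -0.2]
```

```bash
python3 -m jog '[{"grip":0.7,"xyz":[0.05,-0.4,2],"delta_rot":[0,0,0]},{"grip":0.7,"xyz":[0.05,-0.4,4],"delta_rot":[0,0,0]},{"grip":0.7,"xyz":[0.05,-0.4,6],"delta_rot":[0,0,0]},{"grip":0.7,"xyz":[0.05,-0.4,8],"delta_rot":[0,0,0]},{"grip":0.7,"xyz":[0.05,-0.4,8.5],"delta_rot":[0,0,0]}]'; python3 -c "
from h import *
to(.4645,.281,.027,0)"
```

```text
clock: 18.58
tool_pos: [0.4635, 0.2788, 0.0424]
eef_rot: [179.9, 0.2, -0.2]
contact_force: [-1.1, 0.1, -0.2]
finger_gap: 0.696
cm [ 0.11 -0.22  1.54] rot [ 0.001  0.003 -0.003] clock 18.58 gap 0.696 F [-1.1  0.1 -0.2]
```

```bash
python3 -m jog '[{"grip":0.7,"xyz":[0.1,-0.2,0.6],"delta_rot":[0,0.003,-0.003]},{"grip":0.6,"xyz":[0.1,-0.2,1.2],"delta_rot":[0,0.003,-0.003]},{"grip":0.5,"xyz":[0.1,-0.2,1.5],"delta_rot":[0,0.003,-0.003]},{"grip":0.45,"xyz":[0.1,-0.2,1.55],"delta_rot":[0,0.003,-0.003]},{"grip":0.4,"xyz":[0.1,-0.2,1.55],"delta_rot":[0,0.003,-0.003]}]'; python3 -m jog '[{"grip":0.36,"xyz":[0,0,0],"delta_rot":[0,0,0]},{"grip":0.32,"xyz":[0,0,0],"delta_rot":[0,0,0]},{"grip":0.27,"xyz":[0,0,0],"delta_rot":[0,0,0]},{"grip":0.2,"xyz":[0,0,0],"delta_rot":[0,0,0]},{"grip":0,"xyz":[0,0,0],"delta_rot":[0,0,0]}]'; python3 -m jog '[{"grip":0,"xyz":[0,0,0],"delta_rot":[0,0,0]},{"grip":0,"xyz":[0,0,-0.5],"delta_rot":[0,0,0]},{"grip":0,"xyz":[0,0,-1],"delta_rot":[0,0,0]}]'
```

```text
clock: 19.0
tool_pos: [0.4647, 0.2808, 0.0274]
eef_rot: [180.0, -0.0, 0.0]
contact_force: [-0.2, 0.0, -0.1]
finger_gap: 0.452
clock: 19.42
tool_pos: [0.4649, 0.281, 0.0277]
eef_rot: [180.0, -0.0, 0.0]
contact_force: [-1.1, -1.1, 6.3]
finger_gap: 0.285
clock: 19.67
tool_pos: [0.4647, 0.2809, 0.0379]
eef_rot: [180.0, -0.0, 0.0]
contact_force: [-0.4, 0.1, -0.8]
finger_gap: 0.285
```

```bash
python3 -m jog '[{"grip":0,"xyz":[0,0,-2],"delta_rot":[0,0,0]},{"grip":0,"xyz":[0,0,-5],"delta_rot":[0,0,0]},{"grip":0,"xyz":[0,0,-8],"delta_rot":[0,0,0]},{"grip":0,"xyz":[-0.2,2,-10],"delta_rot":[0,0,0]},{"grip":0,"xyz":[-0.4,5,-10],"delta_rot":[0,0,0]}]';python3 -m jog '[{"grip":0,"xyz":[0,3,0],"delta_rot":[0,0,0]},{"grip":0,"xyz":[-0.5,6,0],"delta_rot":[0,0,0]},{"grip":0,"xyz":[-0.7,9,0],"delta_rot":[0,0,0]},{"grip":0,"xyz":[-0.7,12,0],"delta_rot":[0,0,0]},{"grip":0,"xyz":[-0.7,14,0],"delta_rot":[0,0,0]}]';python3 -c "
from h import *
to(.451,.087,.05,0)"
```

```text
clock: 20.08
tool_pos: [0.4619, 0.2343, 0.1424]
eef_rot: [-179.8, -0.3, 0.2]
contact_force: [0.7, -0.1, 0.1]
finger_gap: 0.281
clock: 20.5
tool_pos: [0.4551, 0.0915, 0.1424]
eef_rot: [-179.9, -0.3, 0.1]
contact_force: [1.0, 0.5, -0.4]
finger_gap: 0.283
cm [-0.47  0.47  9.23] rot [-0.002 -0.006  0.002] clock 20.5 gap 0.283 F [ 1.   0.5 -0.4]
```

```bash
python3 -m jog '[{"grip":0,"xyz":[-0.4,0.3,1.5],"delta_rot":[-0.002,-0.006,0.002]},{"grip":0,"xyz":[-0.4,0.3,3.5],"delta_rot":[-0.002,-0.006,0.002]},{"grip":0,"xyz":[-0.4,0.3,5.5],"delta_rot":[-0.002,-0.006,0.002]},{"grip":0,"xyz":[-0.4,0.3,7.5],"delta_rot":[-0.002,-0.006,0.002]},{"grip":0,"xyz":[-0.4,0.3,8.7],"delta_rot":[-0.002,-0.006,0.002]}]';python3 - <<'E'
from h import *
import cv2,pickle
to(.451,.087,.03,0)
c=robot.calibration("wrist"); im=robot.capture("wrist"); pickle.dump(c,open("w10.pkl","wb"))
cv2.imwrite("pics/w10.png",im[:,:,::-1])
E
```

```text
clock: 20.92
tool_pos: [0.451, 0.0885, 0.0541]
eef_rot: [-180.0, 0.1, 0.0]
contact_force: [-0.8, -0.8, -1.1]
finger_gap: 0.284
cm [0.01 0.15 2.41] rot [-0.     0.001  0.   ] clock 20.92 gap 0.284 F [-0.8 -0.8 -1.1]
```

View pics/w10.png

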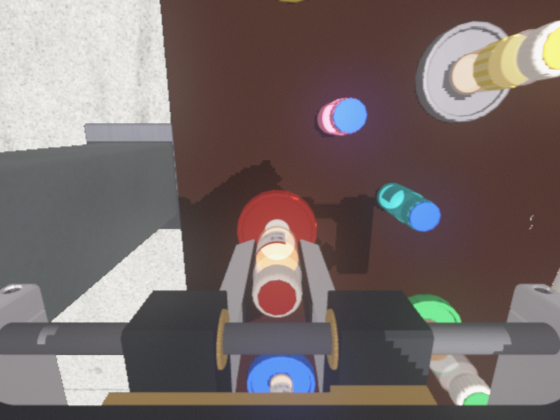

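```bash
python3 -m jog '[{"grip":0,"xyz":[0,0.1,0.8],"delta_rot":[0,0,0]},{"grip":0,"xyz":[0,0.1,1.5],"delta_rot":[0,0,0]},{"grip":0,"xyz":[0,0.1,2],"delta_rot":[0,0,0]},{"grip":0,"xyz":[0,0.1,2.3],"delta_rot":[0,0,0]},{"grip":0,"xyz":[0,0.1,2.4],"delta_rot":[0,0,0]}]';python3 -c "
from h import *
to(.451,.087,.0275,0)"
```

```text
clock: 21.38
tool_pos: [0.4502, 0.0874, 0.0287]
eef_rot: [180.0, 0.2, 0.0]
contact_force: [0.1, -0.2, -1.5]
finger_gap: 0.28
cm [0.08 0.04 0.12] rot [0.    0.003 0.001] clock 21.38 gap 0.28 F [ 0.1 -0.2 -1.5]
```

```bash
python3 -m jog '[{"grip":0,"xyz":[0.08,0.04,0.03],"delta_rot":[0,0.003,0]},{"grip":0,"xyz":[0.08,0.04,0.06],"delta_rot":[0,0.003,0]},{"grip":0,"xyz":[0.08,0.04,0.1],"delta_rot":[0,0.003,0]},{"grip":0,"xyz":[0.08,0.04,0.13],"delta_rot":[0,0.003,0]},{"grip":0,"xyz":[0.08,0.04,0.14],"delta_rot":[0,0.003,0]}]'
```

```text
clock: 21.8
tool_pos: [0.4512, 0.087, 0.0277]
eef_rot: [180.0, -0.0, 0.0]
contact_force: [-2.3, -1.0, 10.0]
finger_gap: 0.284
```

Seated (10 N at z 0.0277). Release it and go to the yellow vial on grey.

```bash
python3 -m jog '[{"grip":0.3,"xyz":[0,0,0],"delta_rot":[0,0,0]},{"grip":0.35,"xyz":[0,0,0],"delta_rot":[0,0,0]},{"grip":0.45,"xyz":[0,0,0],"delta_rot":[0,0,0]},{"grip":0.6,"xyz":[0,0,0],"delta_rot":[0,0,0]},{"grip":0.7,"xyz":[0,0,0],"delta_rot":[0,0,0]}]';python3 -m jog '[{"grip":0.7,"xyz":[0,0,-1],"delta_rot":[0,0,0]},{"grip":0.7,"xyz":[0,0,-3],"delta_rot":[0,0,0]},{"grip":0.7,"xyz":[0,0,-6],"delta_rot":[0,0,0]},{"grip":0.7,"xyz":[0,0,-9],"delta_rot":[0,0,0]},{"grip":0.7,"xyz":[0,0,-11],"delta_rot":[0,0,0]}]'; python3 - <<'E'
from h import *
to(.583,.204,.13,0)
E
```

```text
clock: 22.22
tool_pos: [0.4512, 0.0871, 0.0277]
eef_rot: [180.0, -0.0, 0.0]
contact_force: [0.1, 0.0, 0.5]
finger_gap: 0.522
clock: 22.63
tool_pos: [0.4516, 0.0877, 0.1407]
eef_rot: [-180.0, -0.1, 0.1]
contact_force: [0.3, 1.0, 0.3]
finger_gap: 0.703
cm [ 13.16 -11.62   1.1 ] rot [-0.    -0.002  0.001] clock 22.63 gap 0.703 F [0.3 1.  0.3]
```

```bash
python3 -m jog '[{"grip":0.7,"xyz":[2.5,-2.2,0],"delta_rot":[0,0,0]},{"grip":0.7,"xyz":[5.5,-5,0],"delta_rot":[0,0,0]},{"grip":0.7,"xyz":[8.5,-7.5,0],"delta_rot":[0,0,0]},{"grip":0.7,"xyz":[11.5,-10,0],"delta_rot":[0,0,0]},{"grip":0.7,"xyz":[13,-11.5,0.5],"delta_rot":[0,0,0]}]';python3 -m jog '[{"grip":0.7,"xyz":[0,0,0.5],"delta_rot":[0,0,0]},{"grip":0.7,"xyz":[0,0,0.5],"delta_rot":[0,0,0]}]'; python3 - <<'E'
from h import *
import cv2,pickle
c=robot.calibration("wrist"); im=robot.capture("wrist"); pickle.dump(c,open("w11.pkl","wb"))
cv2.imwrite("pics/w11.png",im[:,:,::-1]); cv2.imwrite("pics/w11a.png",cv2.resize(im[160:260,220:360],None,fx=5.5,fy=5.5,interpolation=2)[:,:,::-1])
to(.583,.204,.045,0)
E
```

```text
clock: 23.05
tool_pos: [0.5843, 0.2057, 0.1374]
eef_rot: [-179.9, -0.2, 0.1]
contact_force: [-0.7, -0.2, -0.3]
finger_gap: 0.698
clock: 23.22
tool_pos: [0.5841, 0.2069, 0.1319]
eef_rot: [-179.8, -0.1, 0.2]
contact_force: [-1.4, -0.0, -0.5]
finger_gap: 0.7
cm [-0.08  0.19  8.72] rot [-0.002 -0.002  0.002] clock 23.27 gap 0.701 F [-0.8 -0.4  0.6]
```

View pics/w11a.png

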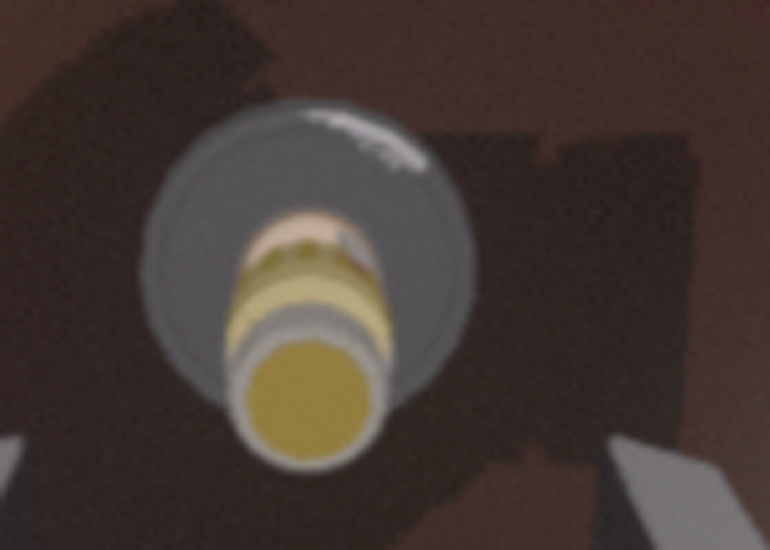

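```bash
python3 - <<'E'
from h import *
import pickle
w=pickle.load(open("w11.pkl","rb"))
print(onz(w,(220+309/5.5,160+398/5.5),.08),onz(w,(220+308/5.5,160+260/5.5),.011))
E
python3 -m jog '[{"grip":0.7,"xyz":[-0.08,0.2,2],"delta_rot":[0,0,0]},{"grip":0.7,"xyz":[-0.08,0.2,4],"delta_rot":[0,0,0]},{"grip":0.7,"xyz":[-0.08,0.2,6],"delta_rot":[0,0,0]},{"grip":0.7,"xyz":[-0.08,0.2,8],"delta_rot":[0,0,0]},{"grip":0.7,"xyz":[-0.08,0.2,8.6],"delta_rot":[0,0,0]}]'; python3 -c "
from h import *
to(.583,.204,.027,0)"
```

```text
[0.58326214 0.20263943 0.08      ] [0.58304144 0.20564263 0.011     ]
clock: 23.68
tool_pos: [0.5813, 0.2019, 0.0445]
eef_rot: [-180.0, 0.0, 0.1]
contact_force: [-0.4, -0.2, -0.7]
finger_gap: 0.701
cm [ 0.17 -0.21  1.75] rot [-0.001  0.     0.002] clock 23.68 gap 0.701 F [-0.4 -0.2 -0.7]
```

```bash
python3 -m jog '[{"grip":0.7,"xyz":[0.2,-0.12,0.6],"delta_rot":[0,0,0.002]},{"grip":0.6,"xyz":[0.2,-0.12,1.2],"delta_rot":[0,0,0.002]},{"grip":0.5,"xyz":[0.2,-0.12,1.7],"delta_rot":[0,0,0.002]},{"grip":0.45,"xyz":[0.2,-0.12,1.75],"delta_rot":[0,0,0.002]},{"grip":0.4,"xyz":[0.2,-0.12,1.75],"delta_rot":[0,0,0.002]}]'; python3 -m jog '[{"grip":0.36,"xyz":[0,0,0],"delta_rot":[0,0,0]},{"grip":0.32,"xyz":[0,0,0],"delta_rot":[0,0,0]},{"grip":0.27,"xyz":[0,0,0],"delta_rot":[0,0,0]},{"grip":0.2,"xyz":[0,0,0],"delta_rot":[0,0,0]},{"grip":0,"xyz":[0,0,0],"delta_rot":[0,0,0]}]'; python3 -m jog '[{"grip":0,"xyz":[0,0,0],"delta_rot":[0,0,0]},{"grip":0,"xyz":[0,0,-0.5],"delta_rot":[0,0,0]},{"grip":0,"xyz":[0,0,-1],"delta_rot":[0,0,0]}]'
```

```text
clock: 24.1
tool_pos: [0.5834, 0.2032, 0.0273]
eef_rot: [-180.0, 0.0, -0.0]
contact_force: [-0.1, 0.4, 0.4]
finger_gap: 0.449
clock: 24.52
tool_pos: [0.5836, 0.2033, 0.0277]
eef_rot: [-179.9, -0.0, -0.0]
contact_force: [-0.0, -0.4, 5.5]
finger_gap: 0.281
clock: 24.77
tool_pos: [0.5833, 0.2032, 0.0379]
eef_rot: [-180.0, 0.0, -0.0]
contact_force: [-0.7, 0.7, -0.3]
finger_gap: 0.284
```

```bash
python3 -m jog '[{"grip":0,"xyz":[0,0,-2],"delta_rot":[0,0,0]},{"grip":0,"xyz":[0,0,-4.5],"delta_rot":[0,0,0]},{"grip":0,"xyz":[-1,-0.6,-6.5],"delta_rot":[0,0,0]},{"grip":0,"xyz":[-3.5,-2.3,-7],"delta_rot":[0,0,0]},{"grip":0,"xyz":[-6.5,-4.3,-7],"delta_rot":[0,0,0]}]';python3 -c "
from h import *
to(.461,.2835,.05,0)"
```

```text
clock: 25.18
tool_pos: [0.5198, 0.2459, 0.11]
eef_rot: [-179.9, -0.2, -0.2]
contact_force: [1.3, 0.8, -1.5]
finger_gap: 0.282
cm [-5.91 -3.72  5.99] rot [-0.002 -0.003 -0.004] clock 25.18 gap 0.282 F [ 1.3  0.8 -1.5]
```

```bash
python3 -m jog '[{"grip":0,"xyz":[-2.8,-1.8,0],"delta_rot":[0,0,0]},{"grip":0,"xyz":[-5,-3.2,0.5],"delta_rot":[0,0,0]},{"grip":0,"xyz":[-5.9,-3.7,2],"delta_rot":[0,0,0]},{"grip":0,"xyz":[-5.9,-3.7,4],"delta_rot":[0,0,0]},{"grip":0,"xyz":[-5.9,-3.7,5.3],"delta_rot":[0,0,0]}]';python3 - <<'E'
from h import *
import cv2,pickle
c=robot.calibration("wrist"); im=robot.capture("wrist"); pickle.dump(c,open("w12.pkl","wb"))
cv2.imwrite("pics/w12.png",im[:,:,::-1])
to(.461,.2835,.03,0)
E
```

```text
clock: 25.6
tool_pos: [0.4605, 0.2835, 0.0563]
eef_rot: [-179.9, -0.2, -0.1]
contact_force: [-0.3, 0.2, -1.3]
finger_gap: 0.285
cm [ 0.09 -0.11  2.41] rot [-0.    -0.001 -0.004] clock 25.65 gap 0.283 F [-1.  -1.3 -3.5]
```

View pics/w12.png

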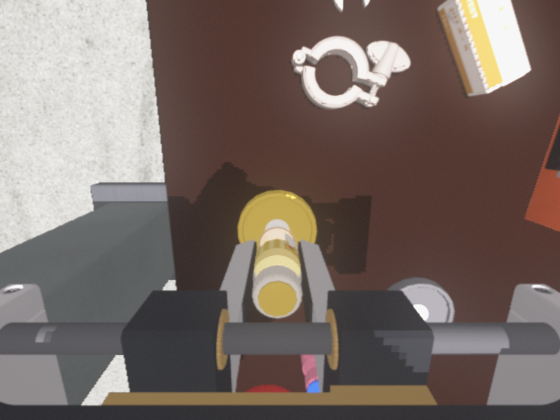

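```bash
python3 -m jog '[{"grip":0,"xyz":[0.09,-0.06,0.8],"delta_rot":[0,0,0]},{"grip":0,"xyz":[0.09,-0.06,1.5],"delta_rot":[0,0,0]},{"grip":0,"xyz":[0.09,-0.06,2],"delta_rot":[0,0,0]},{"grip":0,"xyz":[0.09,-0.06,2.3],"delta_rot":[0,0,0]},{"grip":0,"xyz":[0.09,-0.06,2.35],"delta_rot":[0,0,0]}]';python3 -c "
from h import *
to(.461,.283,.0275,0)"
```

```text
clock: 26.07
tool_pos: [0.461, 0.2828, 0.0303]
eef_rot: [-180.0, -0.0, -0.2]
contact_force: [0.3, -0.5, -0.9]
finger_gap: 0.283
cm [ 0.   -0.02  0.28] rot [-0.    -0.    -0.004] clock 26.07 gap 0.283 F [ 0.3 -0.5 -0.9]
```

```bash
python3 -m jog '[{"grip":0,"xyz":[0,0,0.1],"delta_rot":[0,0,0]},{"grip":0,"xyz":[0,0,0.18],"delta_rot":[0,0,0]},{"grip":0,"xyz":[0,0,0.24],"delta_rot":[0,0,0]},{"grip":0,"xyz":[0,0,0.28],"delta_rot":[0,0,0]},{"grip":0,"xyz":[0,0,0.29],"delta_rot":[0,0,0]}]'
```

```text
clock: 26.48
tool_pos: [0.4612, 0.2829, 0.0277]
eef_rot: [-180.0, -0.0, -0.2]
contact_force: [-1.1, -0.9, 5.4]
finger_gap: 0.282
```

```bash
python3 -m jog '[{"grip":0.3,"xyz":[0,0,0],"delta_rot":[0,0,0]},{"grip":0.35,"xyz":[0,0,0],"delta_rot":[0,0,0]},{"grip":0.45,"xyz":[0,0,0],"delta_rot":[0,0,0]},{"grip":0.6,"xyz":[0,0,0],"delta_rot":[0,0,0]},{"grip":0.7,"xyz":[0,0,0],"delta_rot":[0,0,0]}]';python3 -m jog '[{"grip":0.7,"xyz":[0,0,-1],"delta_rot":[0,0,0]},{"grip":0.7,"xyz":[0,0,-3],"delta_rot":[0,0,0]},{"grip":0.7,"xyz":[0,0,-6],"delta_rot":[0,0,0]},{"grip":0.7,"xyz":[0,0,-9],"delta_rot":[0,0,0]},{"grip":0.7,"xyz":[0,0,-12],"delta_rot":[0,0,0]}]';python3 -m jog '[{"grip":0.7,"xyz":[0,0,-3],"delta_rot":[0,0,0]},{"grip":0.7,"xyz":[0,0,-6],"delta_rot":[0,0,0]},{"grip":0.7,"xyz":[0,0,-9],"delta_rot":[0,0,0]},{"grip":0.7,"xyz":[0,0,-10],"delta_rot":[0,0,0]},{"grip":0.7,"xyz":[0,0,-10],"delta_rot":[0,0,0]}]'; python3 - <<'E'
from h import *
import cv2,pickle
c=robot.calibration("wrist"); im=robot.capture("wrist"); pickle.dump(c,open("w13.pkl","wb"))
cv2.imwrite("pics/w13.png",im[:,:,::-1])
a=robot.capture("scene")
cv2.imwrite("pics/scene13.png",cv2.resize(a[145:305,165:415],None,fx=3.2,fy=3.2,interpolation=2)[:,:,::-1])
s=robot.capture("side")
cv2.imwrite("pics/side13.png",cv2.resize(s[135:330,220:340],None,fx=3,fy=3,interpolation=2)[:,:,::-1])
E
```

```text
clock: 26.9
tool_pos: [0.4612, 0.2829, 0.0277]
eef_rot: [-180.0, -0.0, -0.2]
contact_force: [0.1, -0.5, 0.6]
finger_gap: 0.526
clock: 27.32
tool_pos: [0.4606, 0.283, 0.1497]
eef_rot: [-180.0, -0.0, -0.2]
contact_force: [0.8, -0.4, -0.7]
finger_gap: 0.702
clock: 27.73
tool_pos: [0.4613, 0.2838, 0.2529]
eef_rot: [-179.9, -0.3, -0.2]
contact_force: [0.9, 0.1, -0.2]
finger_gap: 0.698
```

View pics/w13.png

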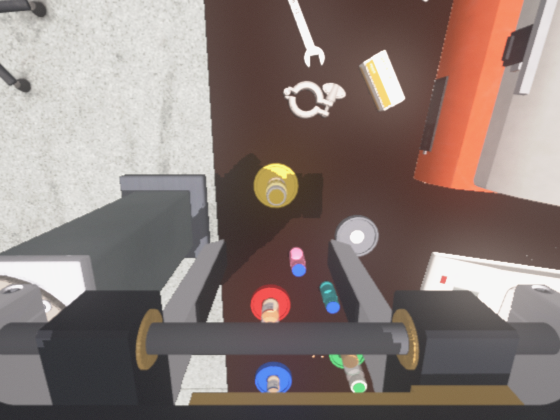

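View pics/scene13.png

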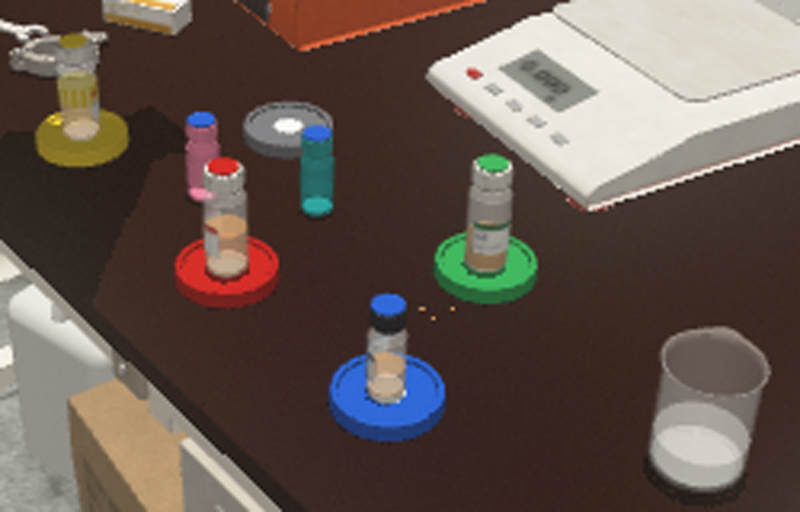

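View pics/side13.png

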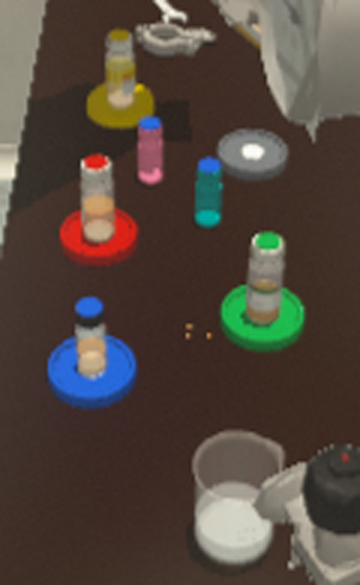

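All four stand on their own dishes, the grey dish is empty and the beaker looks unmoved. As a check, I compare each cap with its dish in the same two fixed cameras.

```bash
python3 - <<'E'
from h import *
np.set_printoptions(precision=4,suppress=True)
cs,cd=robot.calibration("scene"),robot.calibration("side")
P={"yel":((75,41),(119,35),(82,133),(120,100)),"red":((224,167),(96,161),(227,263),(98,229)),"blue":((388,304),(90,306),(387,389),(92,364)),"green":((493,163),(267,241),(486,262),(262,312))}
for k,(p,q,dp,dq) in P.items():
    f=lambda p:(165+p[0]/3.2,145+p[1]/3.2); g=lambda q:(220+q[0]/3,135+q[1]/3)
    c,_=tri([ray(cs,f(p)),ray(cd,g(q))]); d,_=tri([ray(cs,f(dp)),ray(cd,g(dq))])
    print(k,"cap",c,"dish",d,"off mm",(c-d)[:2]*1000)
o=robot.get_obs();print(o["joint_vel"].round(1),o["clock"])
E
```

```text
yel cap [0.4599 0.2773 0.0804] dish [0.4592 0.2792 0.0079] off mm [ 0.6961 -1.8327]
red cap [0.4504 0.0858 0.0792] dish [0.4497 0.0853 0.01  ] off mm [0.7034 0.5068]
blue cap [ 0.4545 -0.0618  0.0643] dish [ 0.4539 -0.064   0.0076] off mm [0.5677 2.189 ]
green cap [ 0.5799 -0.0079  0.0795] dish [ 0.5803 -0.008   0.0075] off mm [-0.4439  0.1544]
[-0.2  0.8  0.2  0.4 -0.  -0.   0.1] 27.8833
```

All four are within about 2 mm of their dish centres, and the cap heights are right. I hand in.

```bash
python3 -m jog '[{"grip":0.7,"xyz":[0,0,0],"delta_rot":[0,0,0]},{"grip":0.7,"xyz":[0,0,0],"delta_rot":[0,0,0]}]'; python3 -c "
from plant import robot
print(robot.finish_job())"
```

```text
clock: 28.05
tool_pos: [0.4595, 0.2822, 0.2476]
eef_rot: [179.9, 0.1, -0.2]
contact_force: [1.4, 0.4, -0.5]
finger_gap: 0.704
the job is handed in; nothing more can be done
None
```

All four vials now stand upright on the dish of their own colour, and the job is handed in at 28 s of the 138 s allowed. I parked yellow on the grey dish, moved green, blue and red to their homes, then moved yellow to its own. I lowered each vial until the wrist felt contact (about 5–10 N) before letting go.

**Last checks:**
- **Position:** each vial is within about 2 mm of its dish centre, measured with the two fixed cameras.
- **Upright:** cap tops are at 79–80 mm for the three larger vials and 64 mm for blue, against 80 and 66 mm expected. That fits vials standing flat on the dish floor.
- **Rest of the scene:** the grey dish is empty. The beaker and the pink and turquoise look-alikes look unmoved, by eye in the pictures only.

**Disagreements between cameras:** the wrist camera and the fixed cameras differed by about 1–9 mm in y at an assumed height. The worst cases were the grey and yellow dishes, and I aimed with the wrist views. Estimates of the red dish's centre varied by about 4 mm in y and those of the blue dish's by about 2 mm, so I used a value in between. No check failed.

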